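# Isolate the sander and clear the steel offcuts into the scrap pan

### The job

Make the belt sander safe by turning its isolator off, then lift the empty scrap pan by its handle off the stand and set it down flat on the rubber mat. With the isolator still off, put every steel offcut lying on the bench into the pan, and when the bench is clear turn the isolator fully back on for the next user. Leave the tools, tape roll and jar where they are.

Things in the scene. Friction and masses are not known exactly. Their poses are not given: they have to be found in the camera images.
- iso_handle (a joint): Rotary isolator handle, hinge axis vertical, in the middle of the top of a fixed grey 100 x 100 x 75 mm box. 0 = OFF (stop at the anticlockwise end, seen from above), 1.3 rad = ON (stop at the clockwise end); it starts at ON. Stiff: it stays where it is left and takes about 0.15 N m to turn.
- iso_grip (a point): Centre of the black isolator handle, a bar 80 mm long, 18 mm wide and 36 mm tall, standing on edge on top of the isolator box on the pivot axis. This point lies on the pivot axis, 18 mm below the bar's top and 18 mm above its underside (109 mm above the bench). Its x axis runs along the bar towards the end with the white pointer line and turns with the handle; z up. At ON the pointer faces a white dot on the box, at OFF a white dash 1.3 rad anticlockwise of it.
- pan_in (a point): Bright sheet-metal scrap pan, open top, 220 mm (x) x 150 mm (y) x 75 mm tall outside, walls and floor 4 mm, about 0.45 kg. The point is the centre of its inner floor, 4 mm above its underside; z up. It starts upright on the stand, underside 80 mm above the bench.
- pan_handle (a point): Centre of the pan's handle: an upright flat strip 114 mm long (pan x), 8 mm thick (pan y), 30 mm tall, held by two uprights above the middle of one long wall (the pan's -y side). The point is 73 mm from the pan's centre, 125 mm above its underside; the strip's top is 140 mm above the underside, and below the strip is a 35 mm high opening down to the wall's edge. Same axes as the pan.
- stand: Fixed dark steel stand of four legs and a top plate 200 mm (x) x 140 mm (y), top 80 mm above the bench, that carries the pan. Origin: centre of its foot, on the bench.
- mat: Fixed black rubber mat on the bench, 300 mm (x) x 230 mm (y), 3 mm thick. Origin: centre of its underside, on the bench.
- boxsec_c (a point): Bare dark steel offcut, may be absent. Square tube, 80 mm long (x), 40 x 40 mm, 0.28 kg. The point is its centre, 20 mm above the bench.
- angle_c (a point): Bare dark steel offcut, may be absent. L-shaped angle, 80 mm long (x), 0.32 kg: one leg 45 mm wide (y) and 8 mm thick lies on the bench, the other stands up along its -y edge, 8 mm thick, top at 45 mm. The point is the centre of the upright part, 26.5 mm above the bench and 18.5 mm to -y from the middle of the lying leg.
- flat_c (a point): Bare dark steel offcut, may be absent. Flat bar, 110 mm long (x), 30 mm wide (y), 12 mm thick (z), 0.30 kg. The point is its centre, 6 mm above the bench.
- channel_c (a point): Bare dark steel offcut, may be absent. U-channel lying on its back, open upwards, 70 mm long (x), 50 mm wide (y), 32 mm tall, walls 6 mm, 0.28 kg. The point is the centre of its outline, 16 mm above the bench.
- bar_c (a point): Bare dark steel offcut, may be absent. Solid square bar, 90 mm long (x), 25 x 25 mm, 0.42 kg. The point is its centre, 12.5 mm above the bench.
- stub_c (a point): Bare dark steel offcut, may be absent. Pipe stub on a square plate: plate 60 x 60 x 8 mm with a round 40 mm diameter stub standing 50 mm above it, 58 mm tall in all, 0.35 kg. The point is half-way up, 29 mm above the bench; z along the stub.
- tape: Bystander: roll of pale tape lying flat among the offcuts, 64 mm diameter, 25 mm tall. Origin: centre of its underside.
- hammer: Bystander: hammer lying beyond the offcuts.
- wrench: Bystander: spanner lying beyond the offcuts.
- brush: Bystander: hand brush lying to the right of the offcuts, beyond the isolator.
- jar: Bystander: upright jar, 66 mm diameter, 80 mm tall, on the robot's side of the mat and stand.
Mind the look-alikes: they are no part of the job. What is shaped like the part that bears bar_c but turquoise is not meant.

How it is judged (in metres and radians):
On the way, in this order (a step that is already met when the one before it is completed fails the run):
1. the isolator is turned off (below 0.15 rad) while the pan is still on its stand (value of joint iso_handle below 0.15 rad and height (world z) of pan_in above 0.07 m), for 0.2 s.
2. the pan stands flat on the mat, released, with the isolator off (horizontal distance between pan_in and mat below 0.06 m and height (world z) of pan_in below 0.015 m and angle between pan_in's own z axis and vertical below 0.1 rad and value of joint iso_handle below 0.15 rad and contact force between pan and the fingers below 0.2 N), for 0.2 s.
3. every offcut is in the pan, released, with the isolator still off (x of boxsec_c in the frame of pan_in between -0.106 and 0.106 m and y of boxsec_c in the frame of pan_in between -0.071 and 0.071 m and z of each of boxsec_c, angle_c, flat_c, channel_c, bar_c, stub_c in the frame of pan_in below 0.095 m and x of angle_c in the frame of pan_in between -0.106 and 0.106 m and y of angle_c in the frame of pan_in between -0.071 and 0.071 m and x of flat_c in the frame of pan_in between -0.106 and 0.106 m and y of flat_c in the frame of pan_in between -0.071 and 0.071 m and x of channel_c in the frame of pan_in between -0.106 and 0.106 m and y of channel_c in the frame of pan_in between -0.071 and 0.071 m and x of bar_c in the frame of pan_in between -0.106 and 0.106 m and y of bar_c in the frame of pan_in between -0.071 and 0.071 m and x of stub_c in the frame of pan_in between -0.106 and 0.106 m and y of stub_c in the frame of pan_in between -0.071 and 0.071 m and horizontal distance between pan_in and mat below 0.06 m and height (world z) of pan_in below 0.015 m and angle between pan_in's own z axis and vertical below 0.1 rad and value of joint iso_handle below 0.15 rad and contact force between each of boxsec, angle, flat, channel, bar, stub and the fingers below 0.2 N), for 0.2 s.
At the end, for the whole second after the job is handed in: The isolator is on (above 1.15 rad); the pan stands flat on the mat, its centre within 60 mm of the mat's centre; the centre point of every offcut present is between the pan's walls and less than 95 mm above its inner floor; all at rest (value of joint iso_handle above 1.15 rad and horizontal distance between pan_in and mat below 0.06 m and height (world z) of pan_in below 0.015 m and angle between pan_in's own z axis and vertical below 0.1 rad and x of boxsec_c in the frame of pan_in between -0.106 and 0.106 m and y of boxsec_c in the frame of pan_in between -0.071 and 0.071 m and z of each of boxsec_c, angle_c, flat_c, channel_c, bar_c, stub_c in the frame of pan_in below 0.095 m and x of angle_c in the frame of pan_in between -0.106 and 0.106 m and y of angle_c in the frame of pan_in between -0.071 and 0.071 m and x of flat_c in the frame of pan_in between -0.106 and 0.106 m and y of flat_c in the frame of pan_in between -0.071 and 0.071 m and x of channel_c in the frame of pan_in between -0.106 and 0.106 m and y of channel_c in the frame of pan_in between -0.071 and 0.071 m and x of bar_c in the frame of pan_in between -0.106 and 0.106 m and y of bar_c in the frame of pan_in between -0.071 and 0.071 m and x of stub_c in the frame of pan_in between -0.106 and 0.106 m and y of stub_c in the frame of pan_in between -0.071 and 0.071 m and linear speed of each of boxsec, angle, flat, channel, bar, stub below 0.03 m/s); the robot touches nothing.
It fails at once if a bystander (tape, hammer, spanner, brush or jar) is moved more than 50 mm (distance of any of tape, hammer, wrench, brush, jar from where it was at the start of the episode above 0.05 m).
Of boxsec, angle, flat, channel, bar, stub only 4 to 6 are there at a start; the rules pass over those that are not, and their reading is None.
At some moment in a run one of boxsec, angle, flat, channel, bar, stub may be knocked a few centimetres aside while the robot is not near it.
Once in a run the grip may slacken for a moment while it holds something.
It also fails if it takes over 210 s, if anything falls off the work surface, if the arm or the gripper's body presses on something with over 40 N, if the wrist force passes 120 N, or if a joint passes its speed limit or range.

### The arm

A 6-joint arm with a two-finger parallel gripper is mounted at the origin on the work surface. World frame = base frame: x ahead of the robot, y to its left, z up, the work surface at z = 0. Lengths are in mm, angles in rad, forces in N, time in s.
With the tool pointing down it reaches from about 300 to 775 mm from the base axis. Payload 14.6 kg.
Tool frame: the origin (TCP) lies midway between the tips of the shut fingers; the grasp point (between the pads) lies 19 mm behind it (manip.grip_point_offset is the distance from the TCP to the grasp point, in mm); x points along the fingers, z is the direction in which the jaws open and shut, and the axes are right-handed (so a half turn about x gives the same grasp; the last joint's range is limited). The gripper opens to 94 mm and grips with 3 to 60 N. Pads are 16 mm wide; open, the fingers measure 119 mm over their backs; the gripper's body (75 mm by 177 mm) begins 78 mm behind the grasp point.
Start: joints at [1.267, 0.3, 1.521, -0, 1.321, -0.067], TCP at [129.024, 534.642, 205.446] pointing down, gripper open.
Joint ranges: [-3.03, 3.03], [-0.79, 2.21], [0.23, 2.52], [-1.04, 4.18], [0, 3.07], [-2.55, 2.55]. Speed limits (rad/s): [2.22, 2.22, 2.57, 3.14, 3.14, 3.14].

### API

Orientations are given as [roll, pitch, yaw] about the fixed x, y, z axes, in that order (R = Rz(yaw) Ry(pitch) Rx(roll)).
In Python, from cell import manip, camera, calibration, order gives the robot as it stands.
- The arm moves only by the tool jog_arm, never from a script. Its arguments are lists of equal length, an entry for each row: "turn": the turn, a rotation vector about the tool's x, y, z in degrees, a list of three; "dp": the shift along the tool's x, y, z in cm, a list of three; "gripper": the closure, from 0 (fully open) to 1 (shut). In form: {"turn": [[ax, ay, az], ...], "dp": [[tx, ty, tz], ...], "gripper": [gripper, ...]}. A call has 1 to 8 rows; each row shifts and turns the pose as measured when the row begins, along the tool's axes as they then stand; what a row does not reach is not made up. A row lasts 1/8 s, in which the tool goes at most 62.5 mm and 10.7 degrees, less where a joint would pass 70% of its speed; a pose out of reach is approached as far as the arm can. A call is refused whole if a number of a shift passes 6.25 or a number of a turn 10.7, either way. A call with a gripper value outside its range is refused whole. The fingers move at their own pace and stop on an object; "grip_force" is the grip in N (left out, the last holds). Time passes only in rows, so rows that do not move let the fingers close. It gives the time, the measured TCP pose, the force and the opening at its end, in the units of the state.
- manip.read_state(): the state, without advancing time (a new reading comes with each control period).
- camera(name): name is "scene" or "top" or "wrist"; returns (picture, depth): 420x560x3 uint8, red, green, blue; 420x560 float32, mm along the optical axis (not along the pixel's ray), 0 where there is no reading.
- calibration(name): a dict with "K" (3x3 intrinsics, pixels), "world_from_camera" (4x4, takes a point from camera to world coordinates). Camera axes: x right, y down, z forward; pixel columns grow to the right and rows downward; lengths in mm; the calibration is good to about 2 mm. A picture is of the moment at which its call begins: read the wrist's pose just before it. calibration takes no time and is no camera call; for the wrist camera it gives the pose at the moment of the call.
- order.sign_off(): hands the job in, once; it reports no verdict.
The state is a dict: "clock": time; "joints": joint angles; "qd": joint speeds; "effort": joint torques, N m; "eef_pos": TCP position; "eef_rot": TCP orientation; "wrist_force": force on the tool from outside, world axes, zero at the start; "moment": the same for the moment, N m; "finger_gap": finger opening in mm.
Only numpy, scipy, OpenCV 4.12 (cv2) and the standard library are available. Lean on these libraries where they do the work, as an engineer would, in place of code of your own. Each camera call takes 0.05 s, during which the arm holds its last target.

## Working session

There is one attempt and no reset: what is moved stays moved. The work goes in short steps, Python scripts to look and compute and a tool call to move; the robot and the scene stay as the last step left them, time stands still between calls to the robot, and variables do not carry over. Pictures are saved under pics/ and viewed, and the job is handed in when it is done.

Besides the shell and the picture viewer there is one more tool, called after "Request:" as name(argument=value, ...) on one line, values as JSON. jog_arm: Moves the arm, as the interface text tells. Its arguments: {"type":"object","properties":{"turn":{"type":"array","items":{"type":"array","items":{"type":"number"}}},"dp":{"type":"array","items":{"type":"array","items":{"type":"number"}}},"gripper":{"type":"array","items":{"type":"number"}},"grip_force":{"type":"number"}},"required":["turn","dp","gripper"]}

```bash
ls; mkdir -p pics; python3 - <<'E'
from cell import manip,camera,calibration
import cv2,numpy as np
print(manip.read_state())
for n in ["scene","top","wrist"]:
    c=calibration(n);print(n,np.round(c["K"],1).tolist(),np.round(c["world_from_camera"],3).tolist())
    p,d=camera(n);cv2.imwrite(f"pics/{n}0.png",p[:,:,::-1]);np.save(f"pics/{n}0.npy",d)
E
```

```text
pics
{'clock': 0.0, 'joints': array([ 1.26743035e+00,  3.00481551e-01,  1.52159772e+00, -2.36393056e-05,
        1.32070323e+00, -6.66050751e-02]), 'qd': array([ 0.00082189, -0.00016662,  0.00113837,  0.00088651,  0.00125166,
        0.00121877]), 'effort': array([ 1.16140742e-03, -5.31801081e+01, -3.52733409e+01,  7.09695392e-02,
        2.44496902e-02, -8.05746731e-05]), 'eef_pos': array([128.93559886, 534.39395222, 204.87356118]), 'eef_rot': array([ 3.09422875,  1.56960626, -1.85491527]), 'wrist_force': array([-0.03362944,  0.10722618,  0.16883128]), 'moment': array([-0.04222199,  0.0289044 ,  0.03830118]), 'finger_gap': 94.20360728142826}
scene [[406.3, 0.0, 284.6], [0.0, 406.3, 208.6], [0.0, 0.0, 1.0]] [[-0.347, 0.65, -0.676, 1391.827], [0.938, 0.253, -0.238, 265.241], [0.016, -0.716, -0.697, 1001.706], [0.0, 0.0, 0.0, 1.0]]
top [[384.4, 0.0, 274.5], [0.0, 384.4, 210.2], [0.0, 0.0, 1.0]] [[-0.021, -0.983, 0.183, 366.919], [-0.999, 0.015, -0.032, -12.452], [0.029, -0.184, -0.983, 1149.73], [0.0, 0.0, 0.0, 1.0]]
wrist [[349.7, 0.0, 280.4], [0.0, 349.7, 208.8], [0.0, 0.0, 1.0]] [[0.234, 0.944, 0.234, 61.401], [0.972, -0.227, -0.058, 550.482], [-0.001, 0.241, -0.97, 385.156], [0.0, 0.0, 0.0, 1.0]]
```

View pics/top0.png

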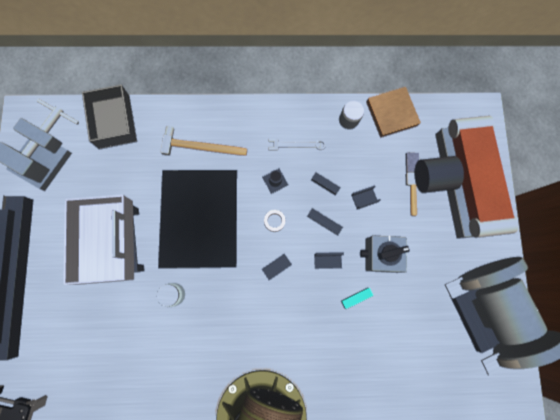

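View pics/scene0.png

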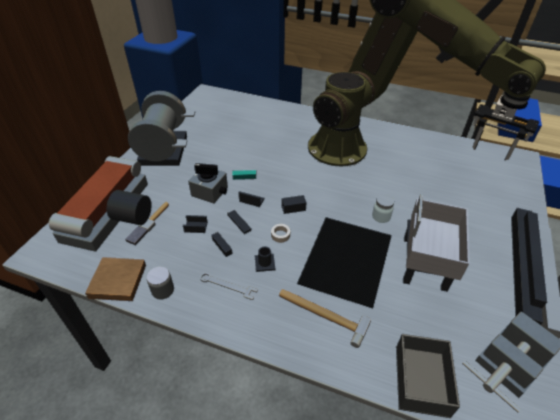

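View pics/wrist0.png

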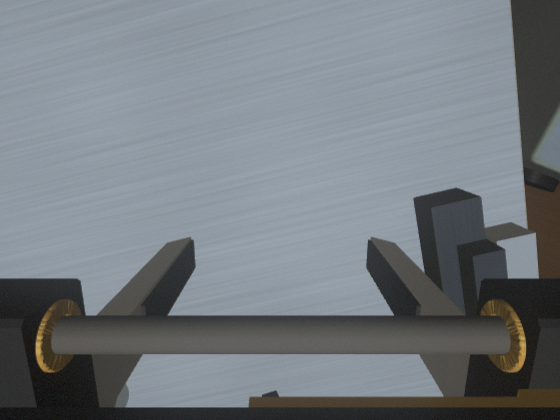

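```bash
cat > h.py <<'E'
from cell import manip,camera,calibration
import cv2,numpy as np
def ray(n,uv,z,cal=None):
    c=cal or calibration(n);K=np.array(c["K"]);T=np.array(c["world_from_camera"])
    uv=np.atleast_2d(uv).astype(float)
    d=(np.linalg.inv(K)@np.c_[uv,np.ones(len(uv))].T).T@T[:3,:3].T
    o=T[:3,3]; s=(z-o[2])/d[:,2]
    return (o+d*s[:,None])[:,:2]
def proj(n,P,cal=None):
    c=cal or calibration(n);K=np.array(c["K"]);T=np.linalg.inv(np.array(c["world_from_camera"]))
    q=np.atleast_2d(P)@T[:3,:3].T+T[:3,3]; q=q@K.T
    return q[:,:2]/q[:,2:]
def cloud(n,d,cal=None):
    c=cal or calibration(n);K=np.array(c["K"]);T=np.array(c["world_from_camera"])
    v,u=np.mgrid[:420,:560]
    P=np.stack([(u-K[0,2])/K[0,0]*d,(v-K[1,2])/K[1,1]*d,d],-1)
    W=P@T[:3,:3].T+T[:3,3]; W[d<=0]=np.nan
    return W
def crop(p,x0,y0,w,h,k,name):
    im=cv2.resize(p[y0:y0+h,x0:x0+w,::-1],None,fx=k,fy=k,interpolation=cv2.INTER_CUBIC);cv2.imwrite("pics/"+name,im)
E
python3 - <<'E'
from h import *
p=cv2.imread("pics/top0.png")[:,:,::-1]
crop(p,255,160,165,150,4.8,"t1.png"); 
d=np.load("pics/top0.npy");W=cloud("top",d)
print(np.median(W[330:350,200:250,2]))
m=(W[:,:,2]>4)&(W[:,:,2]<100)
m[:, :250]=0;m[:165]=0;m[310:]=0;m[:,420:]=0
n,l,s,c=cv2.connectedComponentsWithStats(m.astype(np.uint8))
for i in range(1,n):
    if s[i,4]<20: continue
    q=W[l==i]; r=cv2.minAreaRect(q[:,:2].astype(np.float32))
    print(np.round(c[i]),s[i,4],np.round(r[0]),np.round(r[1]),round(r[2]),"z",np.round(np.percentile(q[:,2],[10,50,95])))
E
```

```text
nan
[413. 186.] 520 [ 636. -472.] [160.  33.] 4 z [13. 20. 55.]
[275. 181.] 401 [670. -53.] [69. 70.] 28 z [ 6. 13. 62.]
[325. 184.] 305 [ 662. -207.] [99. 36.] 56 z [11. 25. 29.]
[365. 197.] 382 [ 618. -331.] [57. 86.] 19 z [ 5.  8. 34.]
[274. 221.] 224 [548. -48.] [62. 65.] 73 z [11. 25. 29.]
[324. 221.] 388 [ 545. -200.] [116.  40.] 59 z [10. 13. 16.]
[384. 254.] 1351 [ 443. -371.] [151. 113.] 84 z [39. 75. 92.]
[328. 260.] 446 [ 429. -200.] [90. 51.] 89 z [ 6.  9. 47.]
[276. 267.] 406 [413. -52.] [48. 88.] 30 z [38. 40. 44.]
[357. 298.] 316 [ 317. -285.] [31. 97.] 27 z [18. 25. 29.]
```

View pics/t1.png

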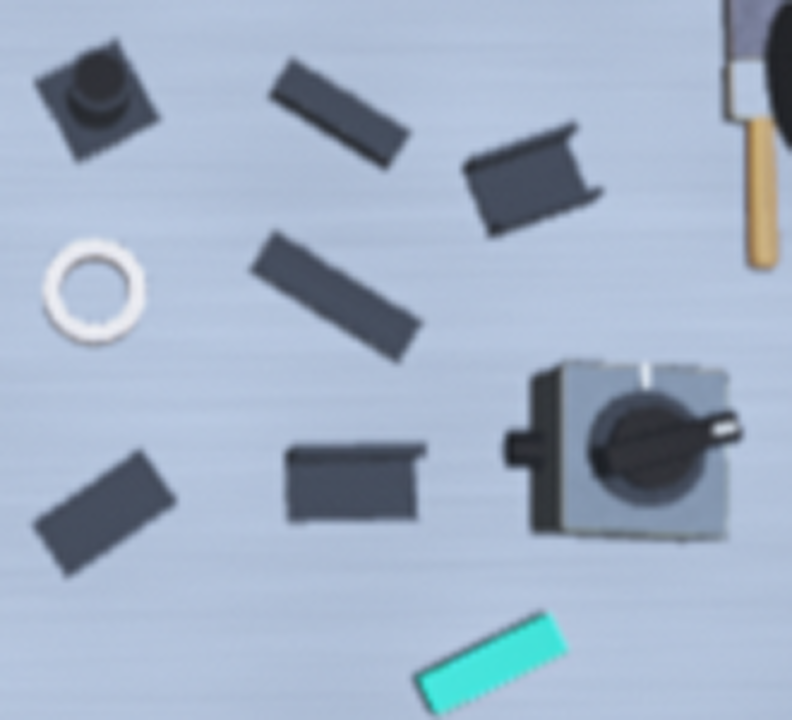

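```bash
python3 - <<'E'
from h import *
p=cv2.imread("pics/top0.png")[:,:,::-1]
crop(p,50,160,200,150,4,"t2.png"); 
d=np.load("pics/top0.npy");W=cloud("top",d)
z=W[:,:,2]
def comp(m,box,tag,mn=15):
    mm=np.zeros_like(m);x0,y0,x1,y1=box;mm[y0:y1,x0:x1]=m[y0:y1,x0:x1]
    n,l,s,c=cv2.connectedComponentsWithStats(mm.astype(np.uint8))
    for i in range(1,n):
        if s[i,4]<mn: continue
        q=W[l==i]; r=cv2.minAreaRect(q[:,:2].astype(np.float32))
        print(tag,np.round(c[i]),s[i,4],"mean",np.round(q.mean(0)),"rect",np.round(r[0]),np.round(r[1]),round(r[2],1),"z",np.round(np.percentile(q[:,2],[5,50,95])))
comp(z>195,(50,180,170,300),"panhandle")
comp((z>145)&(z<165),(50,180,170,300),"panrim")
comp((z>75)&(z<95),(50,180,170,300),"panfloor")
comp((z>68)&(z<80),(355,225,415,280),"isotop")
comp((z>100)&(z<140),(355,225,415,280),"isohandle",3)
g=p.max(2)<40
cn,_=cv2.findContours(g[165:275,150:245].astype(np.uint8),cv2.RETR_EXTERNAL,cv2.CHAIN_APPROX_NONE)
c=max(cn,key=cv2.contourArea)[:,0]+[150,165]
r=cv2.minAreaRect(ray("top",c,3).astype(np.float32));print("mat",r)
comp(z>110,(50,60,550,320),"tall",20)
# dark part rays
E
```

```text
panhandle [115. 234.] 325 mean [489. 345. 214.] rect [490. 346.] [115.   9.] 2.5 z [198. 217. 222.]
panrim [ 92. 238.] 777 mean [488. 425. 153.] rect [486. 420.] [221. 155.] 3.3 z [146. 154. 158.]
panfloor [133. 246.] 261 mean [473. 343.  84.] rect [491. 341.] [217.  12.] 3.5 z [77. 83. 94.]
panfloor [ 97. 243.] 2974 mean [482. 443.  85.] rect [487. 433.] [210. 120.] 3.7 z [81. 85. 89.]
panfloor [120. 236.] 97 mean [500. 380.  85.] rect [500. 380.] [89.  9.] 3.4 z [81. 85. 88.]
panfloor [164. 293.] 170 mean [345. 257.  80.] rect [346. 259.] [34. 37.] 88.9 z [77. 80. 84.]
isotop [387. 254.] 773 mean [ 437. -361.   75.] rect [ 439. -366.] [101. 100.] 85.8 z [72. 75. 79.]
isohandle [393. 252.] 216 mean [ 438. -362.  124.] rect [ 439. -365.] [18. 79.] 14.2 z [114. 125. 128.]
mat ((550.8739013671875, 175.092529296875), (117.302490234375, 136.57131958007812), 62.65373611450195)
tall [486. 174.] 2942 mean [ 659. -650.  112.] rect [ 660. -650.] [333. 112.] 5.4 z [110. 112. 115.]
tall [444. 170.] 754 mean [ 666. -528.  118.] rect [ 667. -529.] [ 69. 104.] 5.5 z [111. 118. 123.]
tall [ 98. 236.] 2249 mean [492. 413. 150.] rect [486. 419.] [221. 155.] 3.6 z [113. 146. 219.]
tall [394. 252.] 206 mean [ 439. -364.  125.] rect [ 439. -365.] [18. 79.] 14.1 z [121. 125. 128.]
tall [500. 291.] 3297 mean [ 333. -614.  163.] rect [ 327. -603.] [161. 201.] 7.8 z [114. 170. 203.]
```

View pics/t2.png

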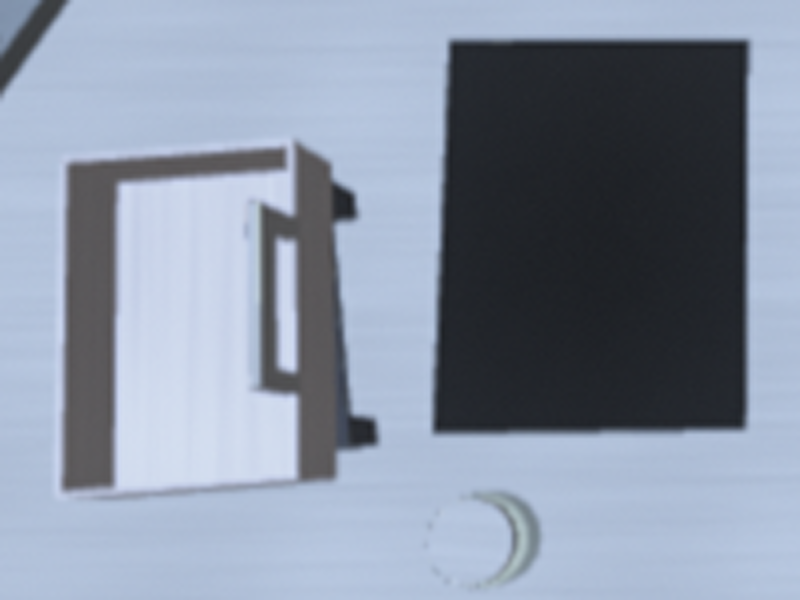

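```bash
cat >> h.py <<'E'
from scipy.spatial.transform import Rotation as Ro
def cur(s=None):
    s=s or manip.read_state()
    r,p,y=s["eef_rot"];return np.array(s["eef_pos"]),Ro.from_euler("xyz",[r,p,y])
def jaw(R): v=R.as_matrix()[:,2];return np.degrees(np.arctan2(v[1],v[0]))
def target(a,tilt=None):
    a=np.radians(a);z=np.array([np.cos(a),np.sin(a),0]);x=np.array([0,0,-1.]);y=np.cross(z,x)
    return Ro.from_matrix(np.c_[x,y,z])
def j6for(a,pos):  # j6 estimate from start relation
    j1=np.arctan2(pos[1],pos[0]); 
    return j1
def plan(way,smax=6.0,tmax=10.4,s=None):
    """way: list of (pos mm, jaw deg); prints rows (turn deg tool, dp cm tool), rounded, simulating from the current pose"""
    p,R=cur(s)
    T,D=[],[]
    for q,a in way:
        q=np.array(q,float);Rt=target(a)
        rv=(R.inv()*Rt).as_rotvec(degrees=True); n=int(max(np.ceil(np.abs(rv).max()/tmax),np.ceil(np.abs(R.inv().apply(q-p)).max()/10/smax),1))
        for k in range(n):
            m=n-k
            rv=np.round((R.inv()*Rt).as_rotvec(degrees=True)/m,1)
            dp=np.round(R.inv().apply(q-p)/10/m,2)
            T.append(rv.tolist());D.append(dp.tolist())
            p=p+R.apply(dp*10);R=R*Ro.from_rotvec(rv,degrees=True)
    print("rows",len(T));print("turn",str(T).replace(" ",""));print("dp",str(D).replace(" ",""))
def st():
    s=manip.read_state();p,R=cur(s);print("t",round(s["clock"],2),"p",np.round(p,1),"jaw",round(jaw(R),1),"x",np.round(R.as_matrix()[:,0],3),"F",np.round(s["wrist_force"],1),"M",np.round(s["moment"],2),"gap",round(s["finger_gap"],1),"j",np.round(s["joints"],2))
E
python3 - <<'E'
from h import *
st()
print(ray("top",[(162.7,170.5),(237,170.5),(236,267),(158.5,268)],3))
plan([((439,-366,230),14)])
E
```

```text
t 0.15 p [129.  534.5 205. ] jaw 76.4 x [-0.    -0.001 -1.   ] F [-0.8 -1.   1. ] M [-0.02 -0.02  0.04] gap 94.1 j [ 1.27  0.3   1.52 -0.    1.32 -0.07]
[[710.22053971 291.12676946]
 [707.38577538  63.63810184]
 [412.4865393   67.46038407]
 [414.07385986 293.79871801]]
rows 14
turn [[4.5,-0.0,0.0],[4.5,-0.0,0.0],[4.5,-0.0,0.0],[4.4,-0.0,0.0],[4.5,-0.0,0.0],[4.4,-0.0,0.0],[4.5,-0.0,0.0],[4.4,-0.0,0.0],[4.5,-0.0,0.0],[4.4,-0.0,0.0],[4.5,-0.0,0.0],[4.4,-0.0,0.0],[4.5,-0.0,0.0],[4.4,-0.0,0.0]]
dp [[-0.17,-3.66,-5.73],[-0.17,-4.1,-5.43],[-0.17,-4.51,-5.09],[-0.17,-4.9,-4.72],[-0.17,-5.25,-4.33],[-0.18,-5.57,-3.91],[-0.17,-5.85,-3.47],[-0.18,-6.11,-3.0],[-0.17,-6.32,-2.52],[-0.18,-6.5,-2.01],[-0.17,-6.63,-1.51],[-0.18,-6.73,-0.98],[-0.17,-6.78,-0.47],[-0.18,-6.8,0.07]]
```

```bash
sed -i 's/np.ceil(np.abs(R.inv().apply(q-p)).max()\/10\/smax)/np.ceil(np.linalg.norm(q-p)\/10\/smax)/' h.py
python3 - <<'E'
from h import *
plan([((400,100,270),45),((439,-366,230),14)])
E
```

```text
rows 17
turn [[3.5,-0.0,0.0],[3.5,-0.0,0.0],[3.5,-0.0,0.0],[3.5,-0.0,0.0],[3.5,-0.0,0.0],[3.5,-0.0,0.0],[3.5,-0.0,0.0],[3.5,-0.0,0.0],[3.4,-0.0,0.0],[3.9,-0.0,0.0],[3.9,-0.0,0.0],[3.9,-0.0,0.0],[3.9,-0.0,0.0],[3.9,-0.0,0.0],[3.8,-0.0,0.0],[3.9,-0.0,0.0],[3.8,-0.0,0.0]]
dp [[-0.72,-4.06,-3.99],[-0.72,-4.3,-3.73],[-0.72,-4.51,-3.46],[-0.72,-4.72,-3.18],[-0.72,-4.9,-2.89],[-0.72,-5.07,-2.58],[-0.72,-5.22,-2.27],[-0.71,-5.35,-1.94],[-0.72,-5.45,-1.61],[0.51,-4.46,-3.78],[0.5,-4.71,-3.46],[0.51,-4.93,-3.14],[0.5,-5.14,-2.79],[0.51,-5.31,-2.44],[0.5,-5.47,-2.07],[0.51,-5.59,-1.7],[0.5,-5.69,-1.32]]
```

Request:
jog_arm(turn=[[3.5,0,0],[3.5,0,0],[3.5,0,0],[3.5,0,0],[3.5,0,0],[3.5,0,0],[3.5,0,0],[3.5,0,0]], dp=[[-0.7,-4.1,-4.0],[-0.7,-4.3,-3.7],[-0.7,-4.5,-3.5],[-0.7,-4.7,-3.2],[-0.7,-4.9,-2.9],[-0.7,-5.1,-2.6],[-0.7,-5.2,-2.3],[-0.7,-5.35,-1.95]], gripper=[0,0,0,0,0,0,0,0], grip_force=50)

```text
clock: 1.15
eef_pos: [371.5, 135.6, 261.7]
eef_rot: [-2.528, 1.567, -1.692]
wrist_force: [0.7, 1.3, 0.1]
finger_gap: 94.0
```

```bash
python3 - <<'E'
from h import *
st();plan([((439,-366,230),14)])
E
```

```text
t 1.15 p [371.5 135.6 261.7] jaw 47.9 x [-0.    -0.003 -1.   ] F [0.7 1.3 0.1] M [0.01 0.01 0.02] gap 94.0 j [ 0.26 -0.1   1.83 -0.    1.41 -0.58]
rows 9
turn [[3.8,-0.0,0.0],[3.8,-0.0,0.0],[3.8,-0.0,0.0],[3.7,-0.0,0.0],[3.8,-0.0,0.0],[3.7,-0.0,0.0],[3.8,-0.0,0.1],[3.7,-0.0,0.0],[3.8,-0.1,0.1]]
dp [[0.37,-4.29,-3.63],[0.37,-4.52,-3.34],[0.37,-4.74,-3.03],[0.37,-4.93,-2.71],[0.37,-5.09,-2.39],[0.37,-5.24,-2.05],[0.37,-5.36,-1.7],[0.36,-5.46,-1.34],[0.37,-5.53,-0.99]]
```

Tracking is good.

Request:
jog_arm(turn=[[4.2,0,0],[4.2,0,0],[4.2,0,0],[4.2,0,0],[4.2,0,0],[4.2,0,0],[4.2,0,0],[4.2,0,0]], dp=[[0.4,-4.8,-3.9],[0.4,-5.0,-3.5],[0.4,-5.2,-3.1],[0.4,-5.4,-2.8],[0.4,-5.5,-2.4],[0.4,-5.6,-2.0],[0.4,-5.7,-1.6],[0.4,-5.8,-1.2]], gripper=[0,0,0,0,0,0,0,0])

```text
clock: 2.15
eef_pos: [432.5, -356.7, 230.9]
eef_rot: [-1.233, 1.567, -1.005]
wrist_force: [1.0, 0.7, 0.8]
finger_gap: 93.7
```

```bash
python3 - <<'E'
from h import *
st();plan([((439,-366,94),14)]);
E
```

```text
t 2.15 p [ 432.5 -356.7  230.9] jaw 13.1 x [ 0.002 -0.003 -1.   ] F [1.  0.7 0.8] M [-0.02  0.02  0.06] gap 93.7 j [-0.75  0.3   1.46 -0.    1.38 -0.98]
rows 3
turn [[-0.3,0.0,0.1],[-0.3,0.0,0.1],[-0.3,0.1,0.0]]
dp [[4.57,-0.33,0.13],[4.56,-0.35,0.13],[4.57,-0.35,0.14]]
```

Request:
jog_arm(turn=[[-0.3,0,0],[-0.3,0,0],[-0.3,0,0],[0,0,0],[0,0,0],[0,0,0]], dp=[[4.5,-0.3,0.1],[4.5,-0.3,0.2],[4.5,-0.4,0.1],[0,0,0],[0,0,0],[0,0,0]], gripper=[0,0,0,0,0.5,0.5])

```text
clock: 2.9
eef_pos: [438.8, -370.7, 94.1]
eef_rot: [-1.193, 1.565, -0.955]
wrist_force: [-0.5, -0.5, -0.3]
finger_gap: 77.2
```

```bash
python3 - <<'E'
from h import *
st();plan([((439,-366,94),14)]);
p,d=camera("wrist");cv2.imwrite("pics/w1.png",p[:,:,::-1])
E
```

```text
t 2.9 p [ 438.8 -370.7   94.1] jaw 13.7 x [ 0.003 -0.005 -1.   ] F [-0.5 -0.5 -0.3] M [-0.04  0.04 -0.02] gap 77.2 j [-0.76  0.46  1.57 -0.    1.1  -1.  ]
rows 1
turn [[-0.3,0.1,0.3]]
dp [[0.01,0.46,0.13]]
```

View pics/w1.png

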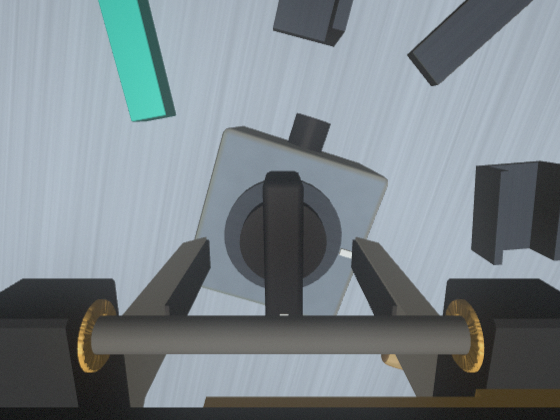

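Request:
jog_arm(turn=[[0,0,0],[0,0,0],[0,0,0],[0,0,0],[0,0,0],[0,0,0],[0,0,0],[0,0,0]], dp=[[0,0.45,0.1],[0,0,0],[0,0,0],[0,0,0],[0,0,0],[0,0,0],[0,0,0],[0,0,0]], gripper=[1,1,1,1,1,1,1,1])

```text
clock: 3.95
eef_pos: [439.1, -366.3, 96.4]
eef_rot: [-1.188, 1.562, -0.949]
wrist_force: [-1.1, 0.0, 0.8]
finger_gap: 17.6
```

```bash
python3 - <<'E'
from h import *
st();
E
```

```text
t 3.95 p [ 439.1 -366.3   96.4] jaw 13.7 x [ 0.005 -0.007 -1.   ] F [-1.1  0.   0.8] M [-0.08  0.32  0.15] gap 17.6 j [-0.76  0.45  1.58 -0.    1.1  -1.  ]
```

Request:
jog_arm(turn=[[-9.4,0,0],[-9.4,0,0],[-9.4,0,0],[-9.4,0,0],[-9.4,0,0],[-9.4,0,0],[-9.4,0,0],[-8,0,0]], dp=[[0,0,0],[0,0,0],[0,0,0],[0,0,0],[0,0,0],[0,0,0],[0,0,0],[0,0,0]], gripper=[1,1,1,1,1,1,1,1])

```text
clock: 4.95
eef_pos: [439.7, -365.5, 96.5]
eef_rot: [-2.094, 1.562, -0.53]
wrist_force: [-1.7, -1.1, 1.8]
finger_gap: 18.0
```

```bash
python3 - <<'E'
from h import *
st();
E
```

```text
t 4.95 p [ 439.7 -365.5   96.5] jaw 89.6 x [ 0.007 -0.004 -1.   ] F [-1.7 -1.1  1.8] M [ 0.24  0.33 -1.27] gap 18.0 j [-0.76  0.45  1.58  0.    1.1  -2.32]
```

Request:
jog_arm(turn=[[0,0,0],[0,0,0],[0,0,0],[0,0,0],[0,0,0],[0,0,0],[0,0,0]], dp=[[0,0,0],[0,0,0],[0,0,0],[-1,0,0],[-5,0,0],[-6,0,0],[-6,0,0]], gripper=[0,0,0,0,0,0,0])

```text
clock: 5.82
eef_pos: [437.3, -363.6, 279.1]
eef_rot: [-1.016, 1.569, 0.539]
wrist_force: [-0.6, 0.3, 0.4]
finger_gap: 84.5
```

```bash
python3 - <<'E'
from h import *
st();plan([((490,346,275),93.4)])
p,d=camera("top");crop(p,340,220,90,75,6,"t3.png")
E
```

```text
t 5.83 p [ 437.3 -363.6  279.1] jaw 89.1 x [ 0.002  0.001 -1.   ] F [-0.6  0.3  0.4] M [ 0.04 -0.07  0.01] gap 84.5 j [-0.76  0.3   1.35  0.    1.49 -2.31]
rows 12
turn [[-0.4,0.0,0.0],[-0.4,0.0,0.0],[-0.4,0.0,0.0],[-0.3,0.0,0.0],[-0.4,0.0,0.0],[-0.3,0.0,0.0],[-0.4,0.0,0.0],[-0.3,0.0,0.0],[-0.4,0.0,0.0],[-0.3,0.0,0.0],[-0.4,0.0,0.1],[-0.3,0.1,0.0]]
dp [[0.04,-0.35,5.92],[0.04,-0.39,5.92],[0.04,-0.43,5.91],[0.04,-0.47,5.91],[0.04,-0.5,5.91],[0.04,-0.54,5.9],[0.04,-0.57,5.9],[0.04,-0.61,5.9],[0.04,-0.64,5.89],[0.05,-0.69,5.89],[0.04,-0.72,5.89],[0.05,-0.75,5.88]]
```

View pics/t3.png

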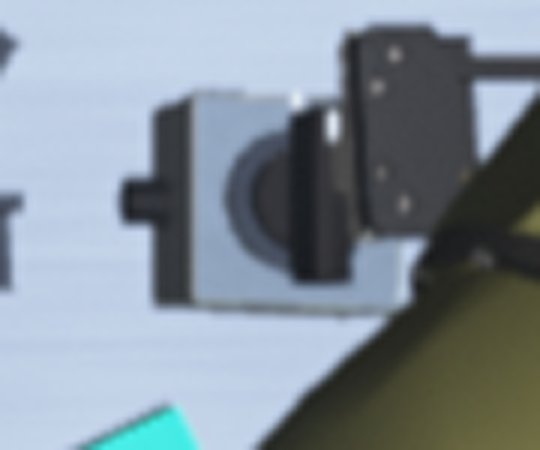

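Request:
jog_arm(turn=[[-0.4,0,0],[-0.4,0,0],[-0.4,0,0],[-0.4,0,0],[-0.4,0,0],[-0.4,0,0],[-0.4,0,0],[-0.4,0,0]], dp=[[0,-0.4,6],[0,-0.4,6],[0,-0.4,6],[0,-0.5,6],[0,-0.5,6],[0,-0.5,6],[0,-0.6,6],[0,-0.6,6]], gripper=[0,0,0,0,0,0,0,0])

```text
clock: 6.88
eef_pos: [474.6, 126.8, 290.5]
eef_rot: [-2.068, 1.547, -0.468]
wrist_force: [0.7, 0.1, -0.2]
finger_gap: 94.1
```

```bash
python3 - <<'E'
from h import *
st();plan([((490,346,275),93.4)])
E
```

```text
t 6.88 p [474.6 126.8 290.5] jaw 91.7 x [ 0.021 -0.011 -1.   ] F [ 0.7  0.1 -0.2] M [ 0.03 -0.01 -0.02] gap 94.1 j [ 0.19  0.1   1.56 -0.01  1.46 -1.4 ]
rows 4
turn [[-0.4,-0.2,0.3],[-0.4,-0.2,0.3],[-0.4,-0.1,0.3],[-0.5,-0.2,0.3]]
dp [[0.34,-0.54,5.47],[0.35,-0.58,5.47],[0.37,-0.62,5.46],[0.37,-0.66,5.45]]
```

Then hover and look with the wrist camera.

Request:
jog_arm(turn=[[-0.4,-0.2,0.3],[-0.4,-0.2,0.3],[-0.4,-0.2,0.3],[-0.5,-0.2,0.3],[0,0,0]], dp=[[0.3,-0.6,5.5],[0.3,-0.6,5.5],[0.4,-0.6,5.4],[0.4,-0.6,5.4],[0,0,0]], gripper=[0,0,0,0,0])

```text
clock: 7.5
eef_pos: [488.2, 356.4, 277.0]
eef_rot: [-0.506, 1.567, 1.126]
wrist_force: [0.7, -1.0, -0.2]
finger_gap: 94.1
```

```bash
python3 - <<'E'
from h import *
st();c=calibration("wrist")
p,d=camera("wrist");cv2.imwrite("pics/w2.png",p[:,:,::-1]);W=cloud("wrist",d,c)
m=(W[:,:,2]>212)&(W[:,:,2]<228)
n,l,s,cc=cv2.connectedComponentsWithStats(m.astype(np.uint8))
for i in range(1,n):
    if s[i,4]>40:
        q=W[l==i];print(s[i],np.round(cc[i]),cv2.minAreaRect(q[:,:2].astype(np.float32)),np.median(q[:,2]))
E
```

```text
t 7.5 p [488.2 356.4 277. ] jaw 93.5 x [ 0.002  0.004 -1.   ] F [ 0.7 -1.  -0.2] M [-0.01  0.01 -0.04] gap 94.1 j [ 0.57  0.38  1.25  0.    1.51 -1.06]
[ 263  142   12  155 1748] [269. 217.] ((489.1206359863281, 347.7760009765625), (113.62539672851562, 7.783436298370361), 3.3153252601623535) 220.7370345738276
```

View pics/w2.png

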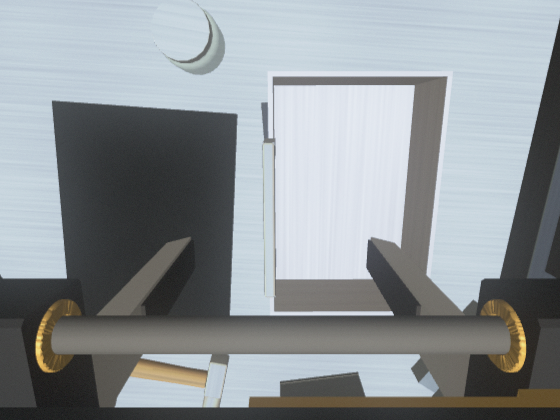

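Request:
jog_arm(turn=[[0,0,0],[0,0,0],[0,0,0],[0,0,0],[0,0,0]], dp=[[2,-0.05,-0.85],[4,0,0],[3.3,0,0],[0,0,0],[0,0,0]], gripper=[0.4,0.6,0.6,0.6,0.7])

```text
clock: 8.18
eef_pos: [491.6, 342.4, 187.8]
eef_rot: [-0.989, 1.56, 0.636]
wrist_force: [0.2, -0.5, -0.7]
finger_gap: 47.8
```

```bash
python3 - <<'E'
from h import *
st();plan([((489.2,347.8,184),93.4)])
E
```

```text
t 8.18 p [491.6 342.4 187.8] jaw 93.1 x [ 0.009  0.007 -1.   ] F [ 0.2 -0.5 -0.7] M [-0.02 -0.03  0.03] gap 47.8 j [ 0.55  0.42  1.41  0.    1.31 -1.08]
rows 1
turn [[-0.3,0.4,0.5]]
dp [[0.38,0.22,0.55]]
```

Request:
jog_arm(turn=[[-0.3,0.4,0.5],[0,0,0],[0,0,0],[0,0,0],[0,0,0],[0,0,0],[0,0,0],[0,0,0]], dp=[[0.3,0.1,0.5],[0,0,0],[0,0,0],[0,0,0],[0,0,0],[0,0,0],[0,0,0],[0,0,0]], gripper=[0.8,1,1,1,1,1,1,1], grip_force=60)

```text
clock: 9.18
eef_pos: [491.2, 348.0, 188.0]
eef_rot: [-1.39, 1.567, 0.241]
wrist_force: [-0.2, 0.6, 1.1]
finger_gap: 7.5
```

```bash
python3 - <<'E'
from h import *
st()
E
```

```text
t 9.18 p [491.2 348.  188. ] jaw 93.4 x [ 0.004  0.001 -1.   ] F [-0.2  0.6  1.1] M [ 0.01 -0.01  0.1 ] gap 7.5 j [ 0.56  0.43  1.39 -0.    1.32 -1.07]
```

Request:
jog_arm(turn=[[0,0,0],[0,0,0],[0,0,0],[0,0,0],[0,0,0],[0,0,0]], dp=[[-0.5,0,0],[-1,0,0],[-1.5,0,0],[-1,0,0],[0,0,0],[0,0,0]], gripper=[1,1,1,1,1,1])

```text
clock: 9.93
eef_pos: [490.7, 347.5, 230.3]
eef_rot: [-1.759, 1.568, -0.128]
wrist_force: [0.2, -0.0, -5.0]
finger_gap: 7.8
```

```bash
python3 - <<'E'
from h import *
st();plan([((567,106,225),93.4)],smax=2.8)
p,d=camera("scene");crop(p,340,60,220,200,3,"s1.png")
E
```

```text
t 9.93 p [490.7 347.5 230.3] jaw 93.4 x [ 0.003 -0.    -1.   ] F [ 0.2 -0.  -5. ] M [-0.26 -0.06  0.  ] gap 7.8 j [ 0.56  0.4   1.33 -0.    1.41 -1.07]
rows 10
turn [[0.0,-0.0,0.0],[0.0,-0.0,0.0],[0.0,-0.0,0.0],[0.0,-0.0,0.0],[0.0,-0.0,0.0],[0.0,-0.0,0.0],[0.0,-0.0,0.0],[0.0,-0.0,0.1],[0.0,-0.0,0.0],[0.0,-0.0,0.1]]
dp [[0.06,-0.62,-2.46],[0.06,-0.62,-2.46],[0.05,-0.62,-2.46],[0.06,-0.62,-2.45],[0.05,-0.62,-2.46],[0.06,-0.62,-2.45],[0.05,-0.61,-2.46],[0.06,-0.62,-2.45],[0.05,-0.61,-2.46],[0.05,-0.62,-2.45]]
```

View pics/s1.png

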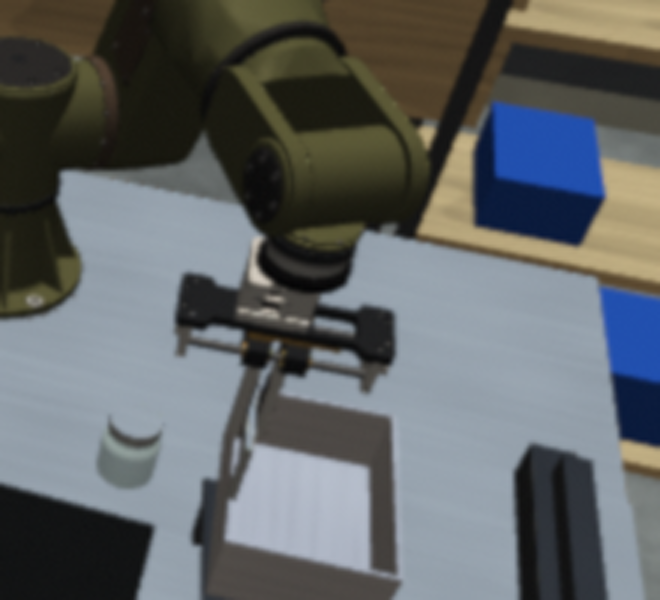

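Request:
jog_arm(turn=[[0,0,0],[0,0,0],[0,0,0],[0,0,0],[0,0,0],[0,0,0],[0,0,0],[0,0,0]], dp=[[0,-0.3,-1.2],[0,-0.6,-2.5],[0,-0.8,-3.3],[0,-0.9,-3.6],[0,-0.9,-3.6],[0,-0.9,-3.5],[0,-0.8,-3.0],[0,-0.5,-1.8]], gripper=[1,1,1,1,1,1,1,1])

```text
clock: 10.98
eef_pos: [562.6, 114.9, 228.3]
eef_rot: [3.078, 1.568, -1.574]
wrist_force: [0.4, 0.6, -4.1]
finger_gap: 7.9
```

```bash
python3 - <<'E'
from h import *
st();plan([((567,106,125),93.4)],smax=2.8)
E
```

```text
t 10.97 p [562.6 114.9 228.3] jaw 93.4 x [-0.    -0.003 -1.   ] F [ 0.4  0.6 -4.1] M [-0.26 -0.05 -0.05] gap 7.9 j [ 0.14  0.34  1.42 -0.    1.39 -1.49]
rows 4
turn [[0.0,-0.0,-0.0],[0.0,-0.1,-0.0],[0.0,-0.0,-0.0],[0.0,-0.1,-0.0]]
dp [[2.58,-0.1,-0.22],[2.58,-0.1,-0.22],[2.58,-0.09,-0.23],[2.59,-0.1,-0.23]]
```

Request:
jog_arm(turn=[[0,0,0],[0,0,0],[0,0,0],[0,0,0],[0,0,0],[0,0,0]], dp=[[2.0,-0.1,-0.3],[3,-0.1,-0.3],[3,-0.1,-0.2],[2,0,0],[0.5,0,0],[0,0,0]], gripper=[1,1,1,1,1,1])

```text
clock: 11.72
eef_pos: [566.9, 104.3, 120.8]
eef_rot: [-2.718, 1.568, -1.089]
wrist_force: [-0.4, 0.3, -4.2]
finger_gap: 7.3
```

```bash
python3 - <<'E'
from h import *
st();plan([((567,106,112),93.4)],smax=2.8)
p,d=camera("scene");crop(p,240,100,240,200,3,"s2.png")
E
```

```text
t 11.72 p [566.9 104.3 120.8] jaw 93.3 x [ 0.001 -0.002 -1.   ] F [-0.4  0.3 -4.2] M [-0.27 -0.04  0.02] gap 7.3 j [ 0.12  0.44  1.54 -0.    1.16 -1.51]
rows 1
turn [[-0.1,-0.1,0.1]]
dp [[0.88,-0.02,0.18]]
```

View pics/s2.png

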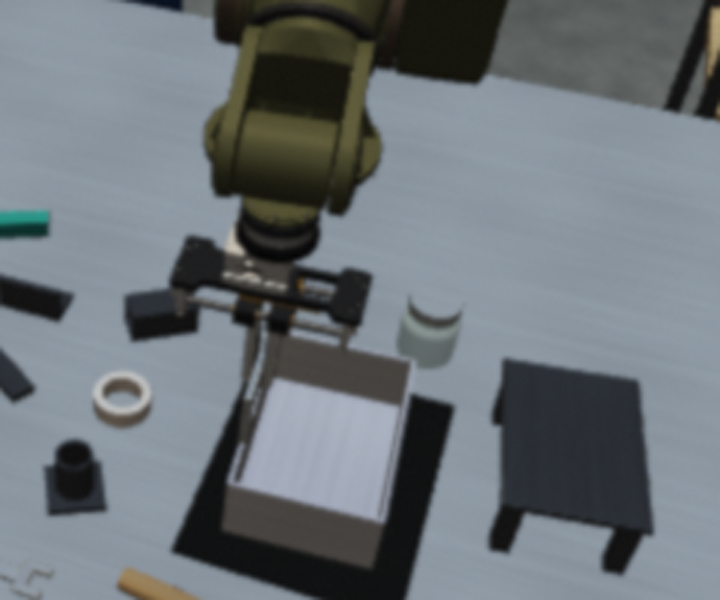

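Pan level just over the mat; lower the last 9 mm gently.

Request:
jog_arm(turn=[[0,0,0],[0,0,0],[0,0,0],[0,0,0]], dp=[[0.4,0,0],[0.4,0,0],[0.2,0,0],[0,0,0]], gripper=[1,1,1,1])

```text
clock: 12.28
eef_pos: [567.7, 104.5, 112.2]
eef_rot: [-2.031, 1.566, -0.402]
wrist_force: [-0.2, 0.5, -4.6]
finger_gap: 7.5
```

```bash
python3 - <<'E'
from h import *
st()
E
```

```text
t 12.28 p [567.7 104.5 112.2] jaw 93.4 x [ 0.004 -0.002 -1.   ] F [-0.2  0.5 -4.6] M [-0.31  0.04  0.02] gap 7.5 j [ 0.12  0.45  1.55 -0.    1.14 -1.51]
```

Request:
jog_arm(turn=[[0,0,0],[0,0,0],[0,0,0],[0,0,0]], dp=[[0.2,0,0],[0.2,0,0],[0.1,0,0],[0,0,0]], gripper=[1,1,1,1])

```text
clock: 12.78
eef_pos: [568.3, 104.6, 111.1]
eef_rot: [-1.755, 1.564, -0.126]
wrist_force: [-0.8, 0.3, -3.2]
finger_gap: 7.8
```

```bash
python3 - <<'E'
from h import *
st()
E
```

```text
t 12.78 p [568.3 104.6 111.1] jaw 93.3 x [ 0.007 -0.001 -1.   ] F [-0.8  0.3 -3.2] M [0.13 0.48 0.05] gap 7.8 j [ 0.12  0.45  1.55 -0.    1.14 -1.51]
```

Request:
jog_arm(turn=[[0,0,0],[0,0,0],[0,0,0],[0,0,0],[0,0,0],[0,0,0],[0,0,0]], dp=[[0,0,0],[0,0,0],[0,0,0],[-1,0,0],[-4,0,0],[-6,0,0],[-3,0,0]], gripper=[0.6,0.6,0.6,0.6,0.6,0.5,0])

```text
clock: 13.65
eef_pos: [566.9, 104.7, 255.7]
eef_rot: [-1.785, 1.565, -0.156]
wrist_force: [0.3, 0.2, -0.4]
finger_gap: 53.4
```

```bash
cat > look.py <<'E'
from h import *
import sys
tag=sys.argv[1]
st()
p,d=camera("top");cv2.imwrite(f"pics/top_{tag}.png",p[:,:,::-1]);W=cloud("top",d);np.save("pics/W.npy",W)
crop(p,140,140,290,180,2.75,f"tc_{tag}.png")
dark=(p.max(2)<100)
m=(W[:,:,2]>4)&(W[:,:,2]<70)
m[:,:245]=0;m[:165]=0;m[315:]=0;m[:,385:]=0
n,l,s,c=cv2.connectedComponentsWithStats(m.astype(np.uint8))
for i in range(1,n):
    if s[i,4]<60: continue
    q=W[l==i]; r=cv2.minAreaRect(q[:,:2].astype(np.float32))
    print(np.round(c[i]),s[i,4],np.round(r[0]),np.round(r[1]),round(r[2]),"z",np.round(np.percentile(q[:,2],[10,50,95])),"rgb",np.round(p[l==i].mean(0)))
E
python3 look.py a
```

```text
t 13.65 p [566.9 104.7 255.7] jaw 93.3 x [ 0.006 -0.001 -1.   ] F [ 0.3  0.2 -0.4] M [-0.02 -0.02  0.02] gap 53.4 j [ 0.12  0.32  1.37 -0.    1.44 -1.51]
[275. 181.] 388 [672. -51.] [71. 63.] 27 z [ 7. 14. 61.] rgb [71. 78. 91.]
[325. 183.] 315 [ 666. -210.] [99. 47.] 53 z [ 8. 25. 29.] rgb [ 84.  92. 109.]
[365. 197.] 385 [ 615. -325.] [58. 74.] 16 z [ 5.  9. 35.] rgb [ 78.  86. 103.]
[274. 221.] 236 [548. -53.] [71. 69.] 70 z [ 9. 24. 29.] rgb [214. 217. 226.]
[325. 221.] 391 [ 547. -201.] [115.  40.] 57 z [ 9. 13. 17.] rgb [ 84.  93. 110.]
[367. 255.] 269 [ 437. -313.] [102.  35.] 11 z [11. 40. 64.] rgb [67. 73. 81.]
[328. 260.] 448 [ 426. -203.] [83. 50.] 89 z [ 6.  9. 47.] rgb [ 80.  89. 106.]
[276. 267.] 407 [409. -54.] [52. 89.] 29 z [37. 41. 44.] rgb [ 83.  92. 110.]
[357. 298.] 318 [ 315. -282.] [33. 91.] 28 z [19. 25. 28.] rgb [ 79. 218. 214.]
```

View pics/tc_a.png

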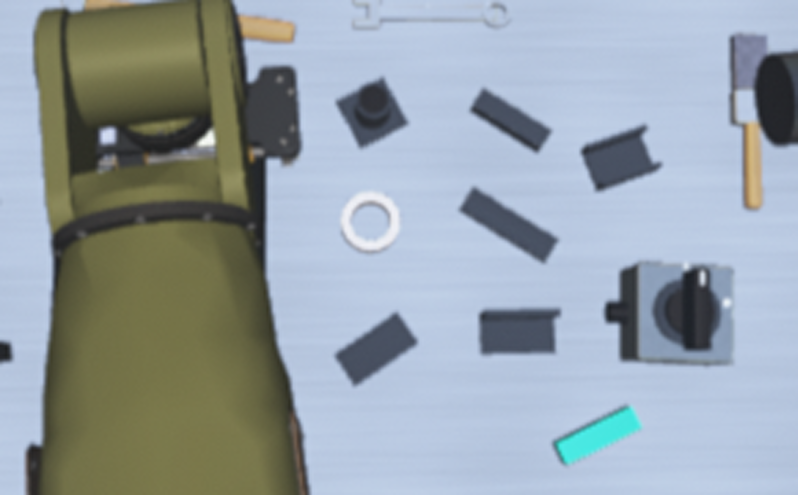

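```bash
cat > parts.py <<'E'
from h import *
def parts():
    acc={}
    for k in range(3):
        p,d=camera("top");W=cloud("top",d)
        for n,(u,v,z0,z1) in dict(stub=(275,181,45,70),bar=(325,184,18,34),channel=(365,197,24,42),flat=(324,221,8,20),angle=(328,260,33,55),boxsec=(276,267,33,50)).items():
            sub=np.zeros((420,560),bool);sub[v-24:v+24,u-24:u+24]=1
            m=sub&(W[:,:,2]>z0)&(W[:,:,2]<z1)&(p.astype(int).max(2)<150)
            acc.setdefault(n,[]).append(W[m])
    for n,q in acc.items():
        q=np.vstack(q)
        r=cv2.minAreaRect(q[:,:2].astype(np.float32));
        C=np.cov(q[:,:2].T);w,v=np.linalg.eigh(C);a=np.degrees(np.arctan2(v[1,1],v[0,1]))%180
        print(n,"mean",np.round(q.mean(0),1),"rect",np.round(r[0],1),np.round(r[1]),round(r[2],1),"pca long",round(a,1),np.round(np.sqrt(w*12)))
if __name__=="__main__": parts()
E
python3 parts.py
```

```text
stub mean [670.6 -52.   58.6] rect [671.4 -52.8] [39. 39.] 51.0 pca long 157.2 [35. 37.]
bar mean [ 658.2 -204.7   25.5] rect [ 658.9 -205. ] [87. 27.] 56.0 pca long 56.4 [26. 88.]
channel mean [ 612.2 -324.2   32. ] rect [ 612.9 -324.5] [51. 69.] 18.4 pca long 180.0 [70. 77.]
flat mean [ 542.7 -198.8   12.7] rect [ 542.9 -198.5] [108.  31.] 57.1 pca long 56.6 [ 30. 108.]
angle mean [ 442.7 -202.    44.3] rect [ 442.5 -203.1] [79.  7.] 88.5 pca long 89.4 [ 8. 79.]
boxsec mean [410.  -50.   40.6] rect [410.1 -50.1] [38. 79.] 33.0 pca long 123.5 [38. 78.]
```

```bash
python3 - <<'E'
from h import *
st();plan([((543,-199,150),-33.4)],tmax=10.6)
E
```

```text
t 13.85 p [566.4 104.6 251.6] jaw 93.3 x [ 0.002 -0.001 -1.   ] F [-0.2  0.2  0.4] M [-0.05 -0.01  0.02] gap 69.7 j [ 0.12  0.33  1.38 -0.    1.43 -1.51]
rows 12
turn [[10.6,0.0,0.0],[10.6,0.0,0.0],[10.6,0.0,0.0],[10.5,0.0,0.0],[10.6,0.0,0.0],[10.5,0.0,0.0],[10.6,0.0,0.0],[10.5,0.0,0.0],[10.6,0.0,0.0],[10.5,0.0,0.0],[10.6,0.1,0.0],[10.5,0.1,0.0]]
dp [[0.85,0.34,-2.51],[0.85,-0.13,-2.53],[0.85,-0.59,-2.47],[0.85,-1.03,-2.32],[0.85,-1.44,-2.09],[0.85,-1.8,-1.79],[0.85,-2.09,-1.43],[0.85,-2.32,-1.02],[0.85,-2.47,-0.58],[0.85,-2.53,-0.12],[0.85,-2.52,0.34],[0.85,-2.41,0.8]]
```

Request:
jog_arm(turn=[[10.6,0,0],[10.6,0,0],[10.6,0,0],[10.6,0,0],[10.6,0,0],[10.6,0,0],[10.6,0,0],[10.6,0,0]], dp=[[0,0.3,-2.5],[0.3,-0.1,-2.5],[0.9,-0.6,-2.5],[1,-1,-2.3],[1,-1.4,-2.1],[1,-1.8,-1.8],[1,-2.1,-1.4],[1,-2.3,-1]], gripper=[0,0,0,0,0,0,0,0])

```text
clock: 14.85
eef_pos: [542.6, -100.9, 176.3]
eef_rot: [2.99, 1.555, 3.117]
wrist_force: [-0.5, -0.3, -0.6]
finger_gap: 94.0
```

```bash
python3 - <<'E'
from h import *
st();plan([((543,-199,90),-33.4)],tmax=10.6,smax=3)
E
```

```text
t 14.85 p [ 542.6 -100.9  176.3] jaw 7.2 x [-0.016  0.    -1.   ] F [-0.5 -0.3 -0.6] M [-0.05  0.04 -0.02] gap 94.0 j [-0.25  0.34  1.54 -0.    1.28 -0.37]
rows 5
turn [[8.1,-0.2,0.0],[8.1,-0.2,0.0],[8.1,-0.2,0.1],[8.2,-0.1,0.0],[8.1,-0.2,0.1]]
dp [[1.73,-1.95,-0.21],[1.72,-1.96,0.06],[1.73,-1.94,0.33],[1.72,-1.87,0.59],[1.73,-1.77,0.85]]
```

Request:
jog_arm(turn=[[8.1,-0.2,0],[8.1,-0.2,0],[8.1,-0.2,0],[8.1,-0.2,0],[8.1,-0.2,0],[0,0,0]], dp=[[1.7,-1.9,-0.2],[1.7,-1.9,0.1],[1.7,-1.9,0.3],[1.7,-1.9,0.6],[1.7,-1.8,0.9],[0,0,0]], gripper=[0,0,0,0,0,0.3])

```text
clock: 15.6
eef_pos: [536.6, -200.8, 79.0]
eef_rot: [-2.686, 1.557, 2.99]
wrist_force: [-0.8, 0.9, 0.5]
finger_gap: 87.2
```

```bash
python3 - <<'E'
from h import *
st();plan([((543,-199,20),-33.4),((543,-199,4),-33.4)],smax=4)
p,d=camera("wrist");cv2.imwrite("pics/w3.png",p[:,:,::-1])
E
```

```text
t 15.6 p [ 536.6 -200.8   79. ] jaw -34.8 x [-0.014  0.002 -1.   ] F [-0.8  0.9  0.5] M [-0.03  0.12  0.02] gap 87.2 j [-0.42  0.49  1.57 -0.    1.1   0.19]
rows 3
turn [[-0.7,-0.4,0.2],[-0.7,-0.3,0.1],[0.0,-0.0,0.0]]
dp [[2.95,0.28,0.25],[2.94,0.26,0.23],[1.6,0.0,-0.0]]
```

View pics/w3.png

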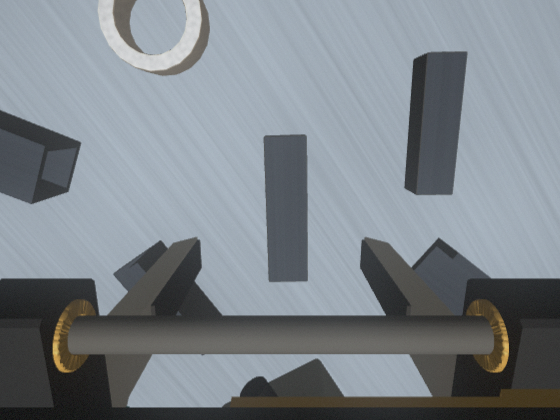

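Request:
jog_arm(turn=[[-0.7,-0.4,0.2],[-0.7,-0.3,0.1],[0,0,0],[0,0,0]], dp=[[2.9,0.3,0.2],[2.9,0.2,0.2],[0.8,0,0],[0,0,0]], gripper=[0.4,0.5,0.5,0.5])

```text
clock: 16.15
eef_pos: [544.1, -195.6, 15.1]
eef_rot: [0.142, 1.567, -0.424]
wrist_force: [0.1, 0.3, 0.6]
finger_gap: 47.5
```

```bash
python3 - <<'E'
from h import *
st();plan([((543,-199,4),-33.4)],smax=4)
E
```

```text
t 16.15 p [ 544.1 -195.6   15.1] jaw -32.4 x [ 0.003 -0.001 -1.   ] F [0.1 0.3 0.6] M [-0.07  0.07  0.02] gap 47.5 j [-0.41  0.58  1.6  -0.    0.96  0.16]
rows 1
turn [[1.0,0.2,-0.0]]
dp [[1.11,-0.34,0.08]]
```

Request:
jog_arm(turn=[[0.7,0,0],[0,0,0],[0,0,0],[0,0,0],[0,0,0],[0,0,0]], dp=[[1.1,-0.2,0.1],[0,0,0],[0,0,0],[0,0,0],[0,0,0],[0,0,0]], gripper=[0.5,1,1,1,1,1], grip_force=50)

```text
clock: 16.9
eef_pos: [544.6, -198.1, 5.7]
eef_rot: [0.173, 1.565, -0.406]
wrist_force: [-0.5, -0.6, -2.4]
finger_gap: 28.9
```

```bash
python3 - <<'E'
from h import *
st()
E
```

```text
t 16.9 p [ 544.6 -198.1    5.7] jaw -33.1 x [ 0.005 -0.002 -1.   ] F [-0.5 -0.6 -2.4] M [-0.05  0.14 -0.02] gap 28.9 j [-0.41  0.6   1.6   0.    0.94  0.17]
```

```bash
python3 - <<'E'
from h import *
plan([((545,-190,100),-33.4),((575,0,200),-60),((603,225,190),-86.6)],smax=5.2)
E
```

```text
rows 12
turn [[0.1,0.2,-0.0],[0.2,0.1,-0.1],[5.3,0.0,0.0],[5.3,0.0,0.0],[5.3,0.0,0.0],[5.3,0.0,0.0],[5.4,0.0,0.0],[5.3,0.0,0.0],[5.3,0.0,0.0],[5.3,0.0,0.0],[5.3,0.0,0.0],[5.4,0.1,0.0]]
dp [[-4.72,0.36,-0.18],[-4.72,0.35,-0.19],[-2.0,3.5,-1.59],[-2.0,3.34,-1.91],[-2.0,3.15,-2.21],[-2.01,2.93,-2.49],[-2.0,2.69,-2.75],[0.2,2.73,-3.62],[0.19,2.39,-3.85],[0.2,2.02,-4.06],[0.19,1.64,-4.23],[0.2,1.24,-4.36]]
```

Request:
jog_arm(turn=[[0,0,0],[0,0,0],[5.3,0,0],[5.3,0,0],[5.3,0,0],[5.3,0,0],[5.3,0,0]], dp=[[-2.5,0,0],[-5,0.5,-0.3],[-4,3.5,-1.6],[-2,3.3,-1.9],[-2,3.2,-2.2],[-2,3,-2.5],[-2,2.7,-2.8]], gripper=[1,1,1,1,1,1,1])

```text
clock: 17.77
eef_pos: [573.7, 2.8, 204.9]
eef_rot: [0.778, 1.569, -0.281]
wrist_force: [1.0, -0.3, -1.9]
finger_gap: 29.1
```

```bash
python3 - <<'E'
from h import *
st();plan([((603,225,180),-86.6)],smax=5.2)
E
```

```text
t 17.77 p [573.7   2.8 204.9] jaw -60.7 x [ 0.002 -0.001 -1.   ] F [ 1.  -0.3 -1.9] M [-0.09  0.11  0.02] gap 29.1 j [-0.06  0.35  1.45 -0.    1.33  1.  ]
rows 5
turn [[5.2,0.0,-0.0],[5.2,0.0,-0.0],[5.2,0.0,-0.0],[5.2,0.0,-0.1],[5.1,0.1,-0.0]]
dp [[0.5,2.69,-3.59],[0.5,2.35,-3.82],[0.49,1.99,-4.01],[0.5,1.62,-4.18],[0.49,1.24,-4.31]]
```

Request:
jog_arm(turn=[[5.2,0,0],[5.2,0,0],[5.2,0,0],[5.2,0,0],[5,0,0],[0,0,0]], dp=[[0,2.7,-3.6],[0,2.3,-3.8],[0.4,2,-4],[0.6,1.6,-4.2],[1,1.2,-4.1],[0,0,0]], gripper=[1,1,1,1,1,1])

```text
clock: 18.52
eef_pos: [604.0, 232.3, 185.5]
eef_rot: [1.37, 1.566, -0.154]
wrist_force: [-0.0, -0.6, -2.7]
finger_gap: 29.2
```

```bash
python3 - <<'E'
from h import *
st();plan([((603,225,25),-86.6)],smax=5.2)
p,d=camera("wrist");cv2.imwrite("pics/w4.png",p[:,:,::-1])
E
```

```text
t 18.52 p [604.  232.3 185.5] jaw -87.3 x [ 0.004 -0.001 -1.   ] F [-0.  -0.6 -2.7] M [-0.02  0.16 -0.04] gap 29.2 j [ 0.31  0.53  1.24 -0.    1.36  1.84]
rows 4
turn [[-0.2,0.0,-0.1],[-0.2,0.0,-0.0],[-0.1,0.0,-0.1],[-0.2,0.1,-0.0]]
dp [[4.01,-0.05,0.18],[4.01,-0.05,0.18],[4.02,-0.04,0.17],[4.01,-0.04,0.18]]
```

View pics/w4.png

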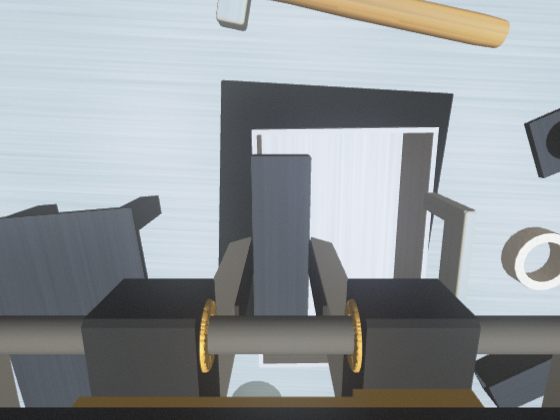

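```bash
python3 - <<'E'
from h import *
p,d=camera("wrist");W=cloud("wrist",d)
z=W[:,:,2];m=(z>70)&(z<86);m[300:]=0;m[:,:225]=0;m[:,470:]=0
q=W[m];print(len(q),cv2.minAreaRect(q[:,:2].astype(np.float32)))
m=(z>136)&(z<150);m[300:]=0;m[:,:400]=0
q=W[m];print(len(q),cv2.minAreaRect(q[:,:2].astype(np.float32)))
st();plan([((603,208,38),-86.6)],smax=5.2)
E
```

```text
2380 ((605.8113403320312, 177.2257080078125), (133.6104278564453, 151.8272247314453), 3.456667900085449)
1477 ((591.8406982421875, 104.77930450439453), (64.58704376220703, 8.706596374511719), 2.9656383991241455)
t 18.62 p [604.6 229.8 186.8] jaw -87.3 x [ 0.006 -0.001 -1.   ] F [-0.1 -0.5 -3. ] M [-0.07  0.12 -0.02] gap 28.8 j [ 0.31  0.53  1.24 -0.    1.36  1.83]
rows 3
turn [[-0.2,0.0,-0.1],[-0.3,0.0,-0.1],[-0.2,0.1,-0.1]]
dp [[4.96,-0.11,0.72],[4.96,-0.11,0.72],[4.96,-0.11,0.72]]
```

Request:
jog_arm(turn=[[0,0,0],[0,0,0],[0,0,0],[0,0,0],[0,0,0]], dp=[[4,-0.1,0.8],[4.5,-0.1,0.8],[4.2,0,0.5],[2,0,0],[0,0,0]], gripper=[1,1,1,1,1])

```text
clock: 19.25
eef_pos: [606.4, 201.6, 39.4]
eef_rot: [1.52, 1.56, -0.007]
wrist_force: [-0.4, -0.1, -2.4]
finger_gap: 29.3
```

```bash
python3 - <<'E'
from h import *
st()
E
```

```text
t 19.25 p [606.4 201.6  39.4] jaw -87.5 x [ 0.011 -0.    -1.   ] F [-0.4 -0.1 -2.4] M [0.02 0.2  0.01] gap 29.3 j [ 0.26  0.66  1.4  -0.    1.07  1.79]
```

Request:
jog_arm(turn=[[0,0,0],[0,0,0],[0,0,0],[0,0,0],[0,0,0],[0,0,0],[0,0,0]], dp=[[0.6,0,-0.4],[0,0,0],[0,0,0],[-1,0,0],[-5,0,0],[-6,0,0],[-3,0,0]], gripper=[1,0.5,0.5,0.5,0.4,0.2,0])

```text
clock: 20.12
eef_pos: [605.1, 205.3, 193.3]
eef_rot: [1.604, 1.555, 0.078]
wrist_force: [0.1, -0.3, -0.2]
finger_gap: 72.8
```

```bash
python3 - <<'E'
from h import *
p,d=camera("wrist");cv2.imwrite("pics/w5.png",p[:,:,::-1])
st()
E
python3 parts.py
```

```text
t 20.18 p [606.  205.5 196.9] jaw -87.5 x [ 0.02   0.002 -1.   ] F [ 0.7 -0.9  3.5] M [-0.    0.05  0.01] gap 76.8 j [ 0.27  0.5   1.27 -0.    1.36  1.8 ]
stub mean [670.7 -52.   58.7] rect [671.4 -52.6] [38. 40.] 46.1 pca long 157.6 [35. 37.]
bar mean [ 658.2 -204.6   25.5] rect [ 658.7 -204.8] [88. 27.] 56.8 pca long 56.6 [26. 88.]
channel mean [ 612.2 -324.1   31.9] rect [ 613.1 -325. ] [50. 70.] 17.9 pca long 176.8 [70. 77.]
flat mean [nan nan nan] rect [0. 0.] [0. 0.] 0.0 pca long nan [nan nan]
angle mean [ 442.8 -201.6   44.5] rect [ 442.7 -203.4] [79.  6.] 89.5 pca long 89.6 [ 8. 78.]
boxsec mean [410.1 -50.   40.4] rect [410.4 -50.3] [37. 78.] 33.1 pca long 122.9 [37. 78.]
  avg = a.mean(axis, **keepdims_kw)
  ret = um.true_divide(
parts.py:13: RuntimeWarning: Degrees of freedom <= 0 for slice
  C=np.cov(q[:,:2].T);w,v=np.linalg.eigh(C);a=np.degrees(np.arctan2(v[1,1],v[0,1]))%180
  c *= np.true_divide(1, fact)
  c *= np.true_divide(1, fact)
parts.py:14: RuntimeWarning: Mean of empty slice.
  print(n,"mean",np.round(q.mean(0),1),"rect",np.round(r[0],1),np.round(r[1]),round(r[2],1),"pca long",round(a,1),np.round(np.sqrt(w*12)))
```

View pics/w5.png

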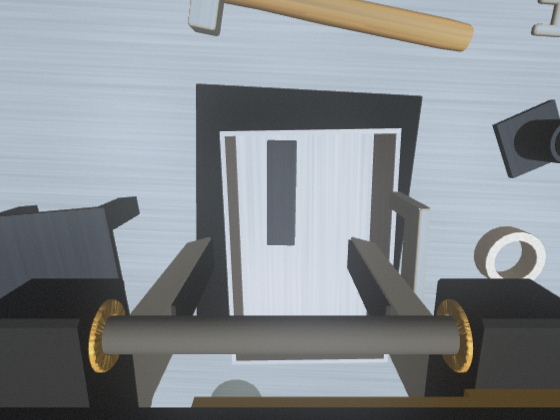

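```bash
python3 - <<'E'
from h import *
st();plan([((625,60,205),-70),((658.5,-204.7,90),-33.5)],smax=5.2)
E
```

```text
t 20.32 p [604.5 205.  189.2] jaw -87.5 x [ 0.012  0.    -1.   ] F [ 0.2 -1.1 -0.7] M [-0.04  0.21  0.03] gap 89.4 j [ 0.27  0.5   1.28 -0.    1.35  1.8 ]
rows 9
turn [[-5.8,0.0,-0.2],[-5.8,0.1,-0.2],[-5.9,0.0,-0.3],[-6.1,0.0,0.0],[-6.1,0.0,0.0],[-6.1,0.0,0.0],[-6.1,0.0,0.0],[-6.0,0.0,0.0],[-6.1,0.0,0.0]]
dp [[-0.52,0.48,4.86],[-0.52,-0.02,4.88],[-0.53,-0.52,4.86],[1.92,-0.99,4.33],[1.92,-1.44,4.21],[1.92,-1.88,4.03],[1.92,-2.3,3.81],[1.92,-2.68,3.54],[1.92,-3.04,3.24]]
```

Request:
jog_arm(turn=[[-5.8,0,-0.2],[-5.8,0,-0.2],[-5.9,0,-0.2],[-6,0,0],[-6,0,0],[-6,0,0],[-6,0,0],[-6,0,0]], dp=[[-1,0.5,4.9],[-0.8,0,4.9],[-0.5,-0.5,4.9],[1.9,-1,4.3],[1.9,-1.4,4.2],[2,-1.9,4],[2,-2.3,3.8],[2,-2.7,3.5]], gripper=[0,0,0,0,0,0,0,0])

```text
clock: 21.32
eef_pos: [653.3, -168.2, 103.0]
eef_rot: [-2.405, 1.559, -3.07]
wrist_force: [1.0, -0.4, -0.4]
finger_gap: 94.5
```

```bash
python3 - <<'E'
from h import *
st();plan([((658.5,-204.7,50),-33.5)],smax=5.2)
E
```

```text
t 21.32 p [ 653.3 -168.2  103. ] jaw -38.1 x [-0.012 -0.001 -1.   ] F [ 1.  -0.4 -0.4] M [-0.06  0.06  0.02] gap 94.5 j [-0.3   0.67  1.22 -0.    1.26  0.36]
rows 2
turn [[-2.3,-0.3,0.2],[-2.3,-0.2,0.2]]
dp [[2.65,-1.25,1.36],[2.64,-1.32,1.29]]
```

Request:
jog_arm(turn=[[-2.3,-0.3,0.2],[-2,-0.2,0.2],[0,0,0],[0,0,0]], dp=[[2.5,-1.2,1.2],[2.5,-1.1,1],[0,0,0],[0,0,0]], gripper=[0,0.4,0.5,0.5])

```text
clock: 21.82
eef_pos: [653.3, -202.7, 45.3]
eef_rot: [-2.828, 1.56, 2.864]
wrist_force: [0.3, 0.7, 0.3]
finger_gap: 67.2
```

```bash
python3 - <<'E'
from h import *
st();plan([((658.5,-204.7,7),-33.5)],smax=5.2)
p,d=camera("wrist");cv2.imwrite("pics/w6.png",p[:,:,::-1])
E
```

```text
t 21.82 p [ 653.3 -202.7   45.3] jaw -33.9 x [-0.01   0.003 -1.   ] F [0.3 0.7 0.3] M [-0.03  0.07  0.03] gap 67.2 j [-0.35  0.76  1.22 -0.    1.18  0.24]
rows 1
turn [[-0.4,-0.6,0.2]]
dp [[3.83,0.14,0.58]]
```

View pics/w6.png

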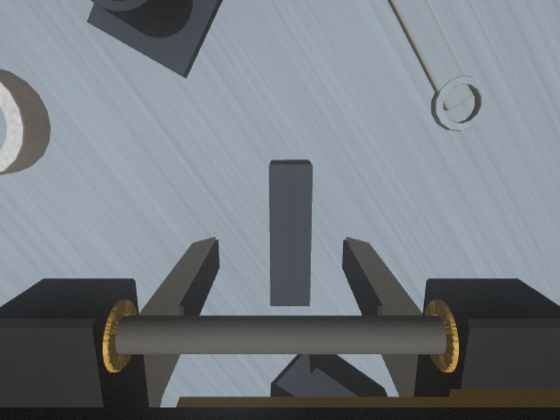

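Request:
jog_arm(turn=[[-0.4,-0.5,0.2],[0,0,0],[0,0,0],[0,0,0],[0,0,0],[0,0,0],[0,0,0],[0,0,0]], dp=[[2.5,0.1,0.5],[1,0,0],[0,0,0],[0,0,0],[0,0,0],[0,0,0],[0,0,0],[0,0,0]], gripper=[0.5,0.5,0.6,1,1,1,1,1])

```text
clock: 22.88
eef_pos: [659.5, -202.6, 14.6]
eef_rot: [0.389, 1.567, -0.194]
wrist_force: [-0.1, 0.0, -2.8]
finger_gap: 24.2
```

```bash
python3 - <<'E'
from h import *
st();plan([((655,-190,110),-33.4),((600,0,210),-60),((510,205,190),-86.6)],smax=5.2)
E
```

```text
t 22.88 p [ 659.5 -202.6   14.6] jaw -33.4 x [ 0.004 -0.001 -1.   ] F [-0.1  0.  -2.8] M [-0.03  0.01 -0.01] gap 24.2 j [-0.35  0.8   1.23  0.    1.11  0.23]
rows 12
turn [[-0.0,0.1,-0.0],[-0.0,0.1,-0.1],[5.3,0.0,0.0],[5.3,0.0,0.0],[5.3,0.0,0.0],[5.3,0.0,0.0],[5.4,0.0,0.0],[5.3,0.0,0.0],[5.3,0.0,0.0],[5.3,0.0,0.0],[5.3,0.0,0.0],[5.4,0.0,0.0]]
dp [[-4.77,0.41,-0.52],[-4.77,0.41,-0.53],[-2.0,2.56,-3.01],[-2.0,2.28,-3.24],[-2.0,1.97,-3.43],[-2.0,1.64,-3.6],[-2.01,1.3,-3.73],[0.4,0.49,-4.45],[0.4,0.07,-4.48],[0.4,-0.34,-4.46],[0.4,-0.75,-4.42],[0.4,-1.15,-4.33]]
```

Request:
jog_arm(turn=[[0,0,0],[0,0,0],[5.3,0,0],[5.3,0,0],[5.3,0,0],[5.3,0,0],[5.4,0,0]], dp=[[-3,0,0],[-5,0.5,-0.5],[-4,2.5,-3],[-2.5,2.3,-3.2],[-2,2,-3.4],[-2,1.6,-3.6],[-2,1.3,-3.7]], gripper=[1,1,1,1,1,1,1])

```text
clock: 23.75
eef_pos: [601.2, -3.2, 222.8]
eef_rot: [-2.84, 1.569, 2.377]
wrist_force: [0.5, -0.7, -4.3]
finger_gap: 24.7
```

```bash
python3 - <<'E'
from h import *
st();plan([((512,207,190),-86.6)],smax=5.2)
E
```

```text
t 23.75 p [601.2  -3.2 222.8] jaw -61.1 x [-0.001  0.001 -1.   ] F [ 0.5 -0.7 -4.3] M [-0.02  0.07 -0.08] gap 24.7 j [-0.07  0.4   1.34  0.    1.4   1.  ]
rows 5
turn [[5.1,-0.0,0.0],[5.1,-0.0,0.0],[5.1,-0.0,0.0],[5.1,-0.0,0.0],[5.1,-0.1,0.1]]
dp [[0.66,0.47,-4.54],[0.67,0.07,-4.56],[0.66,-0.34,-4.55],[0.67,-0.75,-4.51],[0.66,-1.14,-4.42]]
```

Request:
jog_arm(turn=[[5.1,0,0],[5.1,0,0],[5.1,0,0],[5.1,0,0],[5,0,0],[0,0,0]], dp=[[0,0.5,-4.5],[0,0.1,-4.6],[0.5,-0.3,-4.6],[1,-0.7,-4.5],[1,-1.1,-3.8],[0,0,0]], gripper=[1,1,1,1,1,1])

```text
clock: 24.5
eef_pos: [511.8, 210.7, 199.6]
eef_rot: [2.212, 1.568, 0.688]
wrist_force: [-0.3, -0.5, -4.1]
finger_gap: 24.1
```

```bash
python3 - <<'E'
from h import *
st();plan([((508,207,40),-86.6)],smax=4.2)
p,d=camera("wrist");cv2.imwrite("pics/w7.png",p[:,:,::-1])
E
```

```text
t 24.5 p [511.8 210.7 199.6] jaw -87.3 x [ 0.002  0.002 -1.   ] F [-0.3 -0.5 -4.1] M [-0.04  0.13  0.01] gap 24.1 j [0.32 0.31 1.52 0.   1.31 1.85]
rows 4
turn [[-0.2,-0.0,-0.0],[-0.2,-0.0,-0.0],[-0.1,-0.0,-0.1],[-0.2,-0.1,-0.0]]
dp [[3.99,-0.11,0.09],[3.99,-0.11,0.1],[3.99,-0.1,0.09],[3.99,-0.1,0.09]]
```

View pics/w7.png

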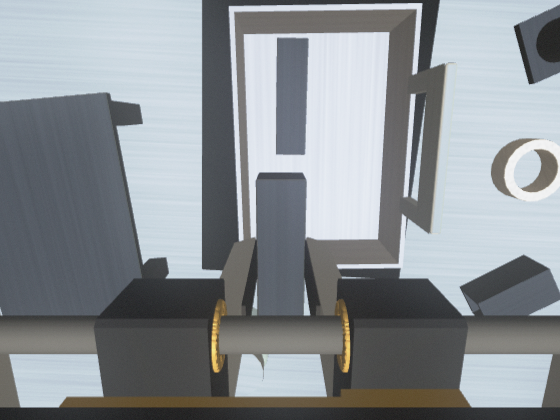

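Request:
jog_arm(turn=[[0,0,0],[0,0,0],[0,0,0],[0,0,0],[0,0,0],[0,0,0]], dp=[[4,-0.1,0],[5,-0.1,0.1],[4,-0.1,0.1],[2,0,0],[1,0,0],[0,0,0]], gripper=[1,1,1,1,1,1])

```text
clock: 25.3
eef_pos: [514.6, 203.0, 38.3]
eef_rot: [1.793, 1.562, 0.269]
wrist_force: [0.8, 0.5, -4.7]
finger_gap: 24.4
```

```bash
python3 - <<'E'
from h import *
st()
E
```

```text
t 25.3 p [514.6 203.   38.3] jaw -87.3 x [ 0.009  0.002 -1.   ] F [ 0.8  0.5 -4.7] M [0.02 0.1  0.  ] gap 24.4 j [ 0.31  0.5   1.67 -0.    0.97  1.83]
```

Request:
jog_arm(turn=[[0,0,0],[0,0,0],[0,0,0],[0,0,0],[0,0,0],[0,0,0],[0,0,0],[0,0,0]], dp=[[1,-0.6,-0.4],[0,0,0],[0,0,0],[0,0,0],[-1,0,0],[-5,0,0],[-6,0,0],[-4,0,0]], gripper=[1,1,0.55,0.55,0.55,0.4,0,0])

```text
clock: 26.3
eef_pos: [506.7, 206.5, 195.8]
eef_rot: [1.806, 1.559, 0.282]
wrist_force: [-0.4, -0.1, -0.3]
finger_gap: 68.9
```

```bash
python3 - <<'E'
from h import *
p,d=camera("wrist");cv2.imwrite("pics/w8.png",p[:,:,::-1])
st()
E
python3 parts.py 2>/dev/null
python3 -c "
from h import *
plan([((560,60,215),-20),((671,-52.3,110),27)],smax=5.2)"
```

```text
t 26.35 p [508.2 207.1 200.8] jaw -87.3 x [ 0.017  0.005 -1.   ] F [0.  0.4 5.1] M [-0.01  0.14  0.03] gap 72.7 j [ 0.32  0.29  1.54 -0.    1.29  1.84]
stub mean [670.6 -52.1  58.4] rect [671.  -52.3] [38. 40.] 46.1 pca long 164.4 [35. 37.]
bar mean [nan nan nan] rect [0. 0.] [0. 0.] 0.0 pca long nan [nan nan]
channel mean [ 612.6 -323.7   32.1] rect [ 612.9 -324.8] [50. 69.] 17.6 pca long 175.4 [70. 77.]
flat mean [nan nan nan] rect [0. 0.] [0. 0.] 0.0 pca long nan [nan nan]
angle mean [ 442.7 -202.3   44.3] rect [ 442.8 -203.4] [79.  6.] 89.4 pca long 89.4 [ 8. 79.]
boxsec mean [410.  -50.   40.6] rect [410. -50.] [38. 79.] 33.4 pca long 123.4 [38. 78.]
rows 12
turn [[-9.6,0.0,-0.1],[-9.6,0.0,-0.1],[-9.6,0.0,-0.1],[-9.6,0.0,-0.1],[-9.6,0.1,-0.0],[-9.7,0.0,-0.1],[-9.6,0.1,-0.0],[-9.4,-0.0,-0.0],[-9.4,-0.0,-0.0],[-9.4,-0.0,-0.0],[-9.4,-0.0,-0.0],[-9.4,-0.0,-0.0]]
dp [[-0.32,0.67,2.12],[-0.32,0.3,2.21],[-0.32,-0.07,2.23],[-0.31,-0.44,2.18],[-0.31,-0.8,2.08],[-0.32,-1.13,1.92],[-0.32,-1.44,1.69],[2.1,-1.35,2.86],[2.1,-1.8,2.6],[2.1,-2.2,2.27],[2.1,-2.54,1.87],[2.09,-2.82,1.43]]
```

View pics/w8.png

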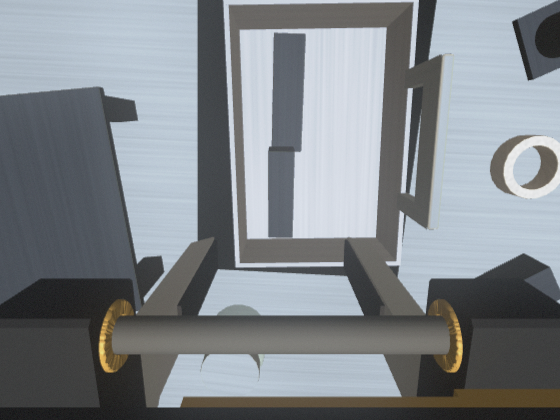

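```bash
python3 -c "
from h import *
plan([((560,70,215),-80),((671,-52.3,110),-63)],smax=5.2)"
```

```text
rows 7
turn [[-2.4,-0.0,-0.2],[-2.4,-0.0,-0.2],[-2.5,-0.1,-0.2],[-4.2,0.0,0.0],[-4.3,-0.0,0.0],[-4.2,-0.0,0.0],[-4.3,-0.0,0.0]]
dp [[-0.74,1.57,4.63],[-0.74,1.38,4.68],[-0.74,1.17,4.74],[2.62,2.2,3.49],[2.62,1.94,3.65],[2.63,1.67,3.78],[2.62,1.38,3.89]]
```

Request:
jog_arm(turn=[[-2.4,0,-0.2],[-2.4,0,-0.2],[-2.5,0,-0.2],[-4.2,0,0],[-4.3,0,0],[-4.2,0,0],[-4.3,0,0],[0,0,0]], dp=[[-1,1.6,4.6],[-0.8,1.4,4.7],[-0.5,1.2,4.7],[2,2.2,3.5],[2.6,2,3.6],[2.6,1.7,3.8],[2.5,1.4,3.6],[0,0,0]], gripper=[0,0,0,0,0,0,0,0])

```text
clock: 27.5
eef_pos: [671.5, -55.3, 102.1]
eef_rot: [-2.176, 1.55, 3.023]
wrist_force: [-0.3, 0.3, -0.2]
finger_gap: 93.8
```

```bash
python3 - <<'E'
from h import *
st();plan([((671,-52.3,25),-63)],smax=4.2)
p,d=camera("wrist");cv2.imwrite("pics/w9.png",p[:,:,::-1])
E
```

```text
t 27.5 p [671.5 -55.3 102.1] jaw -62.1 x [-0.02   0.002 -1.   ] F [-0.3  0.3 -0.2] M [-0.01  0.09  0.03] gap 93.8 j [-0.14  0.68  1.21 -0.    1.27  0.95]
rows 2
turn [[0.4,-0.3,0.5],[0.5,-0.4,0.5]]
dp [[3.86,0.11,-0.1],[3.86,0.08,-0.12]]
```

View pics/w9.png

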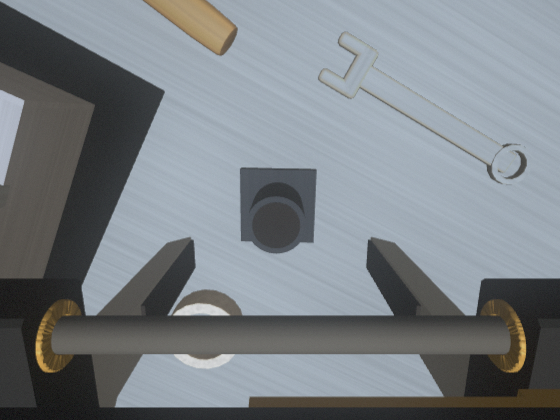

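Request:
jog_arm(turn=[[0.4,-0.3,0.5],[0.5,-0.4,0.5],[0,0,0],[0,0,0],[0,0,0],[0,0,0],[0,0,0]], dp=[[3.7,0.1,-0.1],[3.5,0.1,-0.1],[0,0,0],[0,0,0],[0,0,0],[0,0,0],[0,0,0]], gripper=[0,0.3,0.5,1,1,1,1])

```text
clock: 28.42
eef_pos: [672.4, -48.3, 37.7]
eef_rot: [0.995, 1.56, -0.105]
wrist_force: [0.6, -0.2, -3.3]
finger_gap: 39.1
```

```bash
python3 - <<'E'
from h import *
st();plan([((600,0,210),-75),((512,150,200),-86.6)],smax=5.2)
E
```

```text
t 28.43 p [672.4 -48.3  37.7] jaw -63.0 x [ 0.011 -0.001 -1.   ] F [ 0.6 -0.2 -3.3] M [-0.07  0.15 -0.02] gap 39.1 j [-0.13  0.73  1.28  0.    1.12  0.97]
rows 8
turn [[3.0,0.1,-0.1],[3.0,0.1,-0.2],[3.0,0.0,-0.1],[3.0,0.1,-0.2],[2.9,-0.0,0.0],[2.9,-0.0,0.0],[2.9,-0.0,0.0],[2.9,-0.0,0.1]]
dp [[-4.33,-1.03,-1.87],[-4.32,-1.13,-1.82],[-4.32,-1.24,-1.77],[-4.31,-1.34,-1.7],[0.25,-1.16,-4.19],[0.25,-1.37,-4.13],[0.25,-1.57,-4.05],[0.25,-1.77,-3.97]]
```

Request:
jog_arm(turn=[[0,0,0],[3,0,0],[3,0,0],[3,0,0],[3,0,0],[3,0,0],[3,0,0],[3,0,0]], dp=[[-3,0,0],[-5,-1,-1.8],[-5,-1.1,-1.8],[-4,-1.2,-1.8],[-2,-1.3,-1.7],[0,-1.2,-4.2],[0,-1.4,-4.1],[0,-1.6,-4]], gripper=[1,1,1,1,1,1,1,1])

```text
clock: 29.42
eef_pos: [530.2, 114.6, 230.7]
eef_rot: [1.523, 1.565, 0.04]
wrist_force: [0.7, 0.3, -3.6]
finger_gap: 38.7
```

```bash
python3 - <<'E'
from h import *
st();plan([((508,150,215),-86.6),((508,150,90),-86.6)],smax=4.5)
E
```

```text
t 29.43 p [530.2 114.6 230.7] jaw -85.0 x [ 0.005  0.    -1.   ] F [ 0.7  0.3 -3.6] M [0.08 0.13 0.03] gap 38.7 j [ 0.15  0.26  1.51 -0.    1.36  1.63]
rows 4
turn [[1.6,0.0,-0.3],[0.0,0.0,-0.0],[0.0,0.0,-0.0],[0.0,0.0,-0.0]]
dp [[1.55,-1.91,-3.72],[4.17,-0.0,-0.0],[4.17,-0.0,-0.0],[4.16,-0.01,-0.0]]
```

Request:
jog_arm(turn=[[1.6,0,-0.3],[0,0,0],[0,0,0],[0,0,0],[0,0,0],[0,0,0]], dp=[[1,-1.7,-3.2],[4,0,0],[4.5,0,0],[4,0,0],[1.5,0,0],[0,0,0]], gripper=[1,1,1,1,1,1])

```text
clock: 30.18
eef_pos: [508.3, 148.7, 78.2]
eef_rot: [1.979, 1.569, 0.47]
wrist_force: [-0.4, -0.3, -2.8]
finger_gap: 39.2
```

```bash
python3 - <<'E'
from h import *
st();plan([((508,151,60),-86.6)],smax=4.5)
p,d=camera("wrist");cv2.imwrite("pics/w10.png",p[:,:,::-1])
E
```

```text
t 30.18 p [508.3 148.7  78.2] jaw -86.5 x [ 0.001  0.001 -1.   ] F [-0.4 -0.3 -2.8] M [-0.02  0.16  0.02] gap 39.2 j [0.22 0.4  1.71 0.   1.03 1.72]
rows 1
turn [[0.1,-0.0,-0.1]]
dp [[1.82,-0.01,-0.23]]
```

View pics/w10.png

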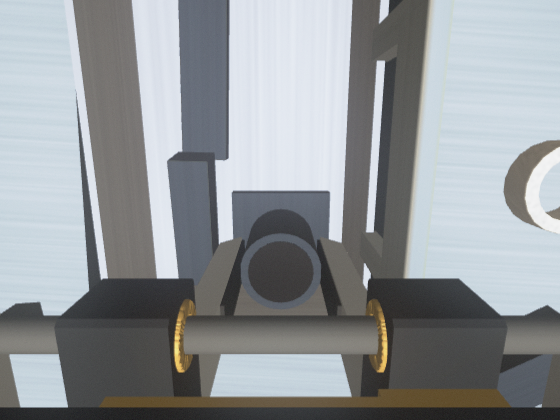

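Request:
jog_arm(turn=[[0,0,0],[0,0,0],[0,0,0],[0,0,0],[0,0,0],[0,0,0],[0,0,0],[0,0,0]], dp=[[1.6,0,-0.2],[0,0,0],[0,0,0],[0,0,0],[-1,0,0],[-5,0,0],[-6,0,0],[-4,0,0]], gripper=[1,0.4,0.4,0.4,0.4,0.3,0,0])

```text
clock: 31.22
eef_pos: [508.2, 150.7, 230.8]
eef_rot: [1.798, 1.564, 0.289]
wrist_force: [0.1, -0.7, 0.0]
finger_gap: 82.5
```

```bash
python3 - <<'E'
from h import *
p,d=camera("wrist");cv2.imwrite("pics/w11.png",p[:,:,::-1])
st()
E
python3 parts.py 2>/dev/null
python3 -c "
from h import *
plan([((470,70,225),-110),((410,-50,110),-146.6)],smax=5.2)
plan([((470,70,225),-40),((410,-50,110),33.4)],smax=5.2)
"
```

```text
t 31.27 p [509.6 151.  235.8] jaw -86.5 x [ 0.012  0.003 -1.   ] F [1.1 0.2 5.3] M [0.   0.09 0.02] gap 86.7 j [0.22 0.23 1.54 0.   1.36 1.73]
stub mean [nan nan nan] rect [0. 0.] [0. 0.] 0.0 pca long nan [nan nan]
bar mean [nan nan nan] rect [0. 0.] [0. 0.] 0.0 pca long nan [nan nan]
channel mean [ 612.6 -323.9   32.1] rect [ 612.9 -324.8] [50. 69.] 17.7 pca long 179.9 [69. 77.]
flat mean [nan nan nan] rect [0. 0.] [0. 0.] 0.0 pca long nan [nan nan]
angle mean [ 442.8 -201.5   44.5] rect [ 442.6 -203.6] [79.  6.] 88.8 pca long 89.7 [ 8. 78.]
boxsec mean [410.  -50.   40.6] rect [409.9 -50. ] [38. 78.] 33.3 pca long 123.4 [38. 78.]
rows 7
turn [[7.8,-0.0,-0.1],[7.9,-0.1,-0.1],[7.8,-0.0,-0.0],[9.2,-0.0,-0.0],[9.1,-0.0,-0.0],[9.2,-0.0,-0.0],[9.1,-0.0,-0.0]]
dp [[0.08,-1.43,2.61],[0.08,-1.07,2.77],[0.1,-0.67,2.9],[2.87,-0.39,3.33],[2.87,0.15,3.35],[2.88,0.68,3.28],[2.87,1.2,3.14]]
rows 13
turn [[-9.3,0.0,-0.1],[-9.3,0.0,-0.0],[-9.3,0.0,-0.1],[-9.3,0.0,-0.0],[-9.3,0.0,-0.1],[-9.2,-0.0,0.0],[-9.2,-0.0,0.0],[-9.2,-0.0,0.0],[-9.2,-0.0,0.0],[-9.1,-0.0,0.0],[-9.2,-0.0,0.0],[-9.1,-0.0,0.0],[-9.2,-0.0,0.0]]
dp [[0.05,-0.86,1.56],[0.05,-1.1,1.4],[0.05,-1.31,1.21],[0.05,-1.49,0.98],[0.06,-1.63,0.73],[1.44,-1.63,0.39],[1.44,-1.67,0.12],[1.44,-1.67,-0.15],[1.44,-1.63,-0.41],[1.44,-1.54,-0.66],[1.44,-1.41,-0.9],[1.43,-1.25,-1.12],[1.44,-1.06,-1.3]]
```

View pics/w11.png

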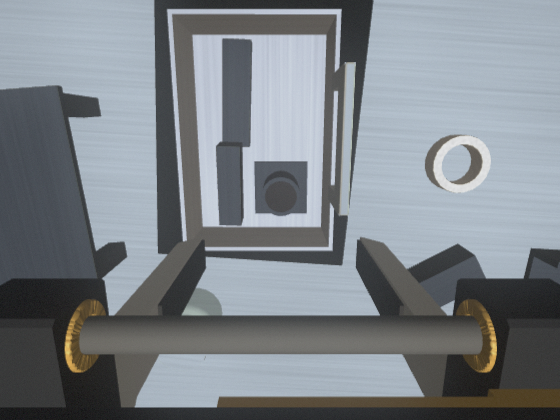

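Request:
jog_arm(turn=[[7.8,0,-0.1],[7.8,0,-0.1],[7.8,0,0],[9.1,0,0],[9.1,0,0],[9.1,0,0],[9,0,0],[0,0,0]], dp=[[0,-1.4,2.6],[0,-1.1,2.8],[0,-0.7,2.9],[2.5,-0.4,3.3],[2.8,0.1,3.3],[2.8,0.7,3.3],[2.5,1.2,3],[0,0,0]], gripper=[0,0,0,0,0,0,0,0])

```text
clock: 32.42
eef_pos: [398.6, -52.4, 109.3]
eef_rot: [-0.718, 1.554, 2.981]
wrist_force: [0.5, 0.1, 0.3]
finger_gap: 94.2
```

```bash
python3 - <<'E'
from h import *
st();plan([((410,-50,12),-146.6)],smax=4.2)
p,d=camera("wrist");cv2.imwrite("pics/w12.png",p[:,:,::-1])
E
```

```text
t 32.42 p [398.6 -52.4 109.3] jaw -148.1 x [-0.017  0.003 -1.   ] F [0.5 0.1 0.3] M [0.06 0.08 0.  ] gap 94.2 j [-0.22  0.1   2.01 -0.    1.05  2.36]
rows 3
turn [[-0.5,0.2,0.2],[-0.5,0.3,0.2],[-0.5,0.2,0.2]]
dp [[3.24,0.17,-0.4],[3.23,0.16,-0.39],[3.24,0.15,-0.38]]
```

View pics/w12.png

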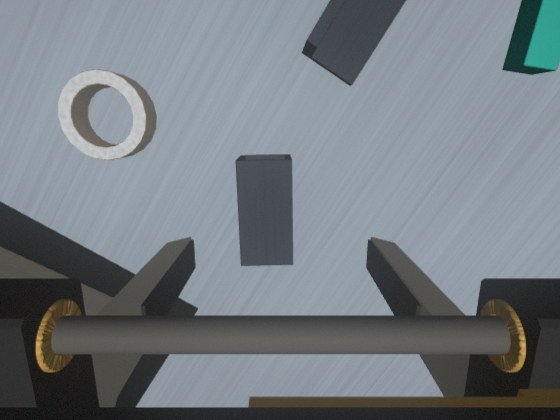

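Request:
jog_arm(turn=[[-0.5,0.2,0.2],[-0.5,0.2,0.2],[-0.5,0.2,0.2],[0,0,0],[0,0,0],[0,0,0],[0,0,0],[0,0,0]], dp=[[3.2,0.2,-0.4],[3.2,0.1,-0.4],[3,0.1,-0.3],[0.5,0,0],[0,0,0],[0,0,0],[0,0,0],[0,0,0]], gripper=[0,0,0.4,0.5,1,1,1,1])

```text
clock: 33.48
eef_pos: [414.9, -46.4, 13.2]
eef_rot: [2.287, 1.563, -0.255]
wrist_force: [-0.1, -0.1, -3.3]
finger_gap: 40.0
```

```bash
python3 - <<'E'
from h import *
st();plan([((450,-30,200),-130),((520,50,220),-110),((615,157,205),-86.6)],smax=5.2)
E
```

```text
t 33.48 p [414.9 -46.4  13.2] jaw -145.6 x [ 0.007 -0.002 -1.   ] F [-0.1 -0.1 -3.3] M [0.07 0.11 0.  ] gap 40.0 j [-0.2   0.3   2.05 -0.    0.79  2.34]
rows 10
turn [[-3.9,-0.1,-0.1],[-3.9,-0.0,-0.1],[-3.9,-0.1,-0.1],[-3.9,-0.0,-0.1],[-6.7,-0.0,0.0],[-6.7,-0.0,0.0],[-6.6,-0.1,0.0],[-7.8,0.0,0.0],[-7.8,0.0,0.0],[-7.8,0.0,0.0]]
dp [[-4.66,0.18,-0.98],[-4.67,0.24,-0.96],[-4.67,0.3,-0.94],[-4.67,0.35,-0.9],[-0.66,0.07,-3.54],[-0.66,0.48,-3.51],[-0.67,0.9,-3.44],[0.5,1.75,-4.44],[0.49,2.34,-4.15],[0.5,2.88,-3.8]]
```

Request:
jog_arm(turn=[[-3.9,0,0],[-3.9,0,0],[-3.9,0,0],[-3.9,0,0],[-6.7,0,0],[-6.7,0,0],[-6.7,0,0],[-7.8,0,0]], dp=[[-3,0.2,-1],[-5,0.2,-1],[-5,0.3,-1],[-5,0.3,-0.9],[-2,0.1,-3.5],[-0.7,0.5,-3.5],[0,0.9,-3.4],[0,1.8,-4.4]], gripper=[1,1,1,1,1,1,1,1])

```text
clock: 34.48
eef_pos: [551.7, 89.2, 229.6]
eef_rot: [1.667, 1.563, -0.096]
wrist_force: [-0.4, 0.5, -2.1]
finger_gap: 39.7
```

```bash
python3 - <<'E'
from h import *
st();plan([((612,157,205),-86.6),((612,157,75),-86.6)],smax=5)
E
```

```text
t 34.48 p [551.7  89.2 229.6] jaw -101.1 x [ 0.008 -0.001 -1.   ] F [-0.4  0.5 -2.1] M [ 0.03  0.11 -0.  ] gap 39.7 j [ 0.1   0.3   1.47 -0.    1.37  1.86]
rows 5
turn [[-7.2,0.0,-0.2],[-7.3,0.0,-0.3],[0.0,0.0,0.0],[0.0,0.0,0.0],[0.0,0.0,0.0]]
dp [[1.25,2.3,-3.9],[1.24,2.78,-3.59],[4.33,0.0,-0.0],[4.34,0.0,-0.0],[4.33,0.01,-0.0]]
```

Request:
jog_arm(turn=[[-7.2,0,-0.2],[-7.2,0,-0.2],[0,0,0],[0,0,0],[0,0,0],[0,0,0]], dp=[[0.5,2.3,-3.9],[1,2.5,-3],[4,0,0],[4.5,0,0],[3.5,0,0],[0,0,0]], gripper=[1,1,1,1,1,1])

```text
clock: 35.22
eef_pos: [610.3, 156.1, 89.5]
eef_rot: [-1.46, 1.569, -2.959]
wrist_force: [-1.0, -0.5, -2.1]
finger_gap: 39.7
```

```bash
python3 - <<'E'
from h import *
st();plan([((612,157,62),-86.6)],smax=4.5)
p,d=camera("wrist");cv2.imwrite("pics/w13.png",p[:,:,::-1])
E
```

```text
t 35.23 p [610.3 156.1  89.5] jaw -85.9 x [-0.002 -0.    -1.   ] F [-1.  -0.5 -2.1] M [-0.    0.11  0.01] gap 39.7 j [0.19 0.59 1.39 0.   1.17 1.69]
rows 1
turn [[0.7,0.0,0.1]]
dp [[2.75,0.18,-0.08]]
```

View pics/w13.png

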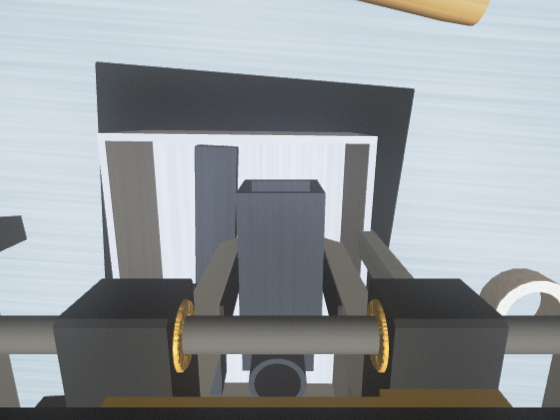

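Request:
jog_arm(turn=[[0.5,0,0],[0,0,0],[0,0,0],[0,0,0],[0,0,0],[0,0,0],[0,0,0],[0,0,0]], dp=[[2.6,0.2,0],[0,0,0],[0,0,0],[0,0,0],[-1,0,0],[-5,0,0],[-6,0,0],[-3,0,0]], gripper=[1,1,0.4,0.4,0.4,0.3,0,0])

```text
clock: 36.28
eef_pos: [614.7, 156.6, 231.9]
eef_rot: [1.705, 1.557, 0.197]
wrist_force: [0.3, -0.2, -0.3]
finger_gap: 82.3
```

```bash
python3 - <<'E'
from h import *
p,d=camera("wrist");cv2.imwrite("pics/w14.png",p[:,:,::-1])
st()
E
python3 parts.py 2>/dev/null
python3 -c "
from h import *
plan([((620,0,215),-125),((613,-324.5,110),-162.2)],smax=5.5)
"
```

```text
t 36.33 p [615.4 156.7 235.5] jaw -86.4 x [ 0.018  0.004 -1.   ] F [0.6 0.3 3.1] M [ 0.04  0.1  -0.  ] gap 86.3 j [0.19 0.46 1.23 0.   1.43 1.7 ]
stub mean [nan nan nan] rect [0. 0.] [0. 0.] 0.0 pca long nan [nan nan]
bar mean [nan nan nan] rect [0. 0.] [0. 0.] 0.0 pca long nan [nan nan]
channel mean [ 611.8 -324.    32.3] rect [ 612.8 -325. ] [50. 70.] 18.4 pca long 178.4 [70. 77.]
flat mean [nan nan nan] rect [0. 0.] [0. 0.] 0.0 pca long nan [nan nan]
angle mean [ 442.7 -202.    44.4] rect [ 442.5 -203.7] [80.  6.] 89.1 pca long 89.5 [ 8. 79.]
boxsec mean [nan nan nan] rect [0. 0.] [0. 0.] 0.0 pca long nan [nan nan]
rows 11
turn [[9.7,-0.1,-0.1],[9.6,-0.1,-0.1],[9.7,-0.0,-0.2],[9.6,-0.1,-0.1],[5.3,0.0,-0.0],[5.3,0.0,-0.0],[5.3,0.0,-0.0],[5.3,-0.0,-0.0],[5.3,-0.0,-0.0],[5.4,-0.0,-0.0],[5.3,-0.0,-0.0]]
dp [[0.31,-0.1,3.91],[0.32,0.56,3.88],[0.32,1.19,3.73],[0.31,1.8,3.47],[1.5,2.58,3.85],[1.5,2.92,3.6],[1.5,3.24,3.32],[1.51,3.53,3.0],[1.5,3.79,2.66],[1.51,4.03,2.3],[1.5,4.22,1.92]]
```

View pics/w14.png

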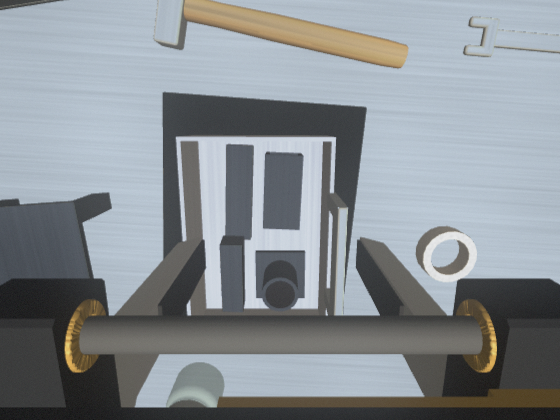

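Request:
jog_arm(turn=[[9.6,0,-0.1],[9.6,0,-0.1],[9.6,0,-0.1],[9.6,0,-0.1],[5.3,0,0],[5.3,0,0],[5.3,0,0],[5.3,0,0]], dp=[[0,-0.1,3.9],[0,0.6,3.9],[0.3,1.2,3.7],[0.3,1.8,3.5],[1.5,2.6,3.8],[1.5,2.9,3.6],[1.5,3.2,3.3],[1.5,3.5,3]], gripper=[0,0,0,0,0,0,0,0])

```text
clock: 37.48
eef_pos: [607.7, -190.9, 149.1]
eef_rot: [-1.027, 1.558, 2.68]
wrist_force: [0.5, -0.5, 0.1]
finger_gap: 93.9
```

```bash
python3 - <<'E'
from h import *
st();plan([((612.5,-324.7,90),-162)],smax=5)
E
```

```text
t 37.48 p [ 607.7 -190.9  149.1] jaw -147.6 x [-0.012  0.006 -1.   ] F [ 0.5 -0.5  0.1] M [0.06 0.13 0.02] gap 93.9 j [-0.36  0.55  1.3   0.    1.3   2.21]
rows 3
turn [[4.8,0.2,0.2],[4.8,0.1,0.2],[4.8,0.2,0.2]]
dp [[1.94,3.87,2.24],[1.95,4.04,1.92],[1.96,4.19,1.57]]
```

Request:
jog_arm(turn=[[4.8,0.2,0.2],[4.8,0.1,0.2],[4.8,0.2,0.2],[0,0,0],[0,0,0]], dp=[[1.9,3.8,2.2],[1.9,4,1.9],[1.9,3.7,1.4],[0,0,0],[0,0,0]], gripper=[0,0,0,0,0])

```text
clock: 38.1
eef_pos: [607.1, -323.4, 81.4]
eef_rot: [-0.846, 1.559, 2.597]
wrist_force: [0.1, 0.0, 0.3]
finger_gap: 94.0
```

```bash
python3 - <<'E'
from h import *
st();plan([((612.5,-324.7,8),-162)],smax=4)
p,d=camera("wrist");cv2.imwrite("pics/w15.png",p[:,:,::-1])
E
```

```text
t 38.1 p [ 607.1 -323.4   81.4] jaw -162.7 x [-0.01   0.006 -1.   ] F [0.1 0.  0.3] M [ 0.08  0.09 -0.03] gap 94.0 j [-0.54  0.73  1.18  0.    1.25  2.3 ]
rows 2
turn [[-0.4,0.2,0.3],[-0.3,0.2,0.2]]
dp [[3.66,0.18,-0.27],[3.67,0.15,-0.25]]
```

View pics/w15.png

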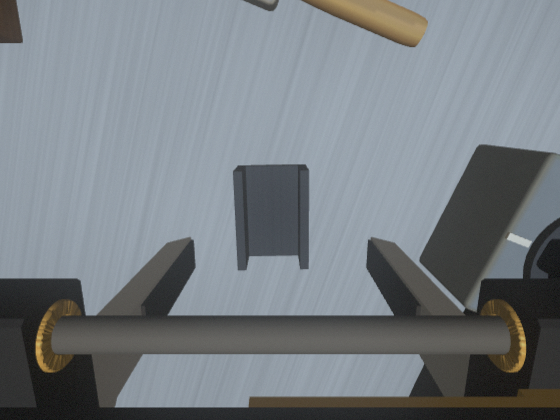

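Request:
jog_arm(turn=[[-0.4,0.2,0.3],[-0.3,0.2,0.2],[0,0,0],[0,0,0],[0,0,0],[0,0,0],[0,0,0],[0,0,0]], dp=[[3.6,0.1,-0.3],[3.3,0.1,-0.2],[0.6,0,0],[0,0,0],[0,0,0],[0,0,0],[0,0,0],[0,0,0]], gripper=[0.3,0.3,0.3,1,1,1,1,1])

```text
clock: 39.15
eef_pos: [615.0, -320.5, 11.2]
eef_rot: [2.218, 1.564, -0.603]
wrist_force: [1.0, 0.5, -2.8]
finger_gap: 49.6
```

```bash
python3 - <<'E'
from h import *
st();plan([((610,-250,160),-150),((605,0,215),-120),((612,207,180),-86.6)],smax=5.2)
E
```

```text
t 39.15 p [ 615.  -320.5   11.2] jaw -161.6 x [ 0.005 -0.004 -1.   ] F [ 1.   0.5 -2.8] M [0.05 0.1  0.02] gap 49.6 j [-0.53  0.81  1.22 -0.    1.11  2.29]
rows 14
turn [[-2.9,-0.0,-0.1],[-2.9,-0.1,-0.1],[-2.9,-0.0,-0.1],[-2.9,-0.1,-0.0],[-6.0,0.0,-0.0],[-6.0,0.0,-0.0],[-6.0,0.0,-0.0],[-6.0,0.0,-0.0],[-6.0,0.0,-0.0],[-6.7,0.0,-0.0],[-6.7,0.0,-0.0],[-6.7,0.0,-0.0],[-6.7,0.0,-0.0],[-6.6,0.0,-0.0]]
dp [[-3.73,-1.69,-0.45],[-3.72,-1.67,-0.54],[-3.72,-1.65,-0.61],[-3.72,-1.63,-0.7],[-1.1,-4.38,-2.41],[-1.1,-4.1,-2.86],[-1.1,-3.79,-3.27],[-1.1,-3.42,-3.65],[-1.11,-3.02,-3.98],[0.7,-1.95,-3.65],[0.7,-1.51,-3.86],[0.7,-1.05,-4.01],[0.7,-0.58,-4.1],[0.69,-0.1,-4.14]]
```

Request:
jog_arm(turn=[[0,0,0],[-2.9,0,0],[-2.9,0,0],[-2.9,0,0],[-4,0,0],[-6,0,0],[-6,0,0],[-6,0,0]], dp=[[-3,0,0],[-5,-1.7,-0.5],[-4,-1.7,-0.6],[-4,-1.7,-0.7],[-1.5,-4.4,-2],[-1,-4.2,-2.7],[-1,-3.9,-3.1],[-1,-3.6,-3.5]], gripper=[1,1,1,1,1,1,1,1])

```text
clock: 40.15
eef_pos: [610.8, -63.4, 221.1]
eef_rot: [1.815, 1.566, -0.46]
wrist_force: [0.8, -0.3, -2.8]
finger_gap: 49.8
```

```bash
python3 - <<'E'
from h import *
st();plan([((612,60,215),-112),((612,207,190),-86.6)],smax=5.2)
E
```

```text
t 40.15 p [610.8 -63.4 221.1] jaw -130.3 x [ 0.004 -0.002 -1.   ] F [ 0.8 -0.3 -2.8] M [ 0.03  0.13 -0.01] gap 49.8 j [-0.16  0.43  1.31 -0.    1.4   2.11]
rows 6
turn [[-6.1,-0.0,-0.1],[-6.1,-0.0,-0.1],[-6.1,-0.0,-0.1],[-8.5,-0.0,0.0],[-8.5,-0.0,0.0],[-8.4,-0.0,0.0]]
dp [[0.2,-2.63,-3.16],[0.2,-2.28,-3.42],[0.2,-1.91,-3.65],[0.84,-1.84,-4.54],[0.84,-1.14,-4.76],[0.83,-0.43,-4.89]]
```

Request:
jog_arm(turn=[[-6.1,0,0],[-6.1,0,0],[-6.1,0,0],[-8.5,0,0],[-8.5,0,0],[-8,0,0],[0,0,0]], dp=[[0,-2.6,-3.2],[0,-2.3,-3.4],[0,-1.9,-3.7],[0.5,-1.8,-4.5],[0.8,-1.1,-4.7],[0.8,-0.4,-4.2],[0,0,0]], gripper=[1,1,1,1,1,1,1])

```text
clock: 41.02
eef_pos: [608.7, 211.1, 200.7]
eef_rot: [1.215, 1.564, -0.274]
wrist_force: [-0.6, -0.8, -2.2]
finger_gap: 49.3
```

```bash
python3 - <<'E'
from h import *
st();plan([((612,204,70),-86.6)],smax=4.5)
p,d=camera("wrist");cv2.imwrite("pics/w16.png",p[:,:,::-1])
E
```

```text
t 41.02 p [608.7 211.1 200.7] jaw -85.3 x [ 0.007 -0.002 -1.   ] F [-0.6 -0.8 -2.2] M [-0.06  0.21 -0.03] gap 49.3 j [ 0.28  0.51  1.23 -0.    1.39  1.77]
rows 3
turn [[0.4,0.0,-0.1],[0.4,0.1,-0.1],[0.5,0.0,-0.2]]
dp [[4.36,0.06,0.23],[4.36,0.07,0.23],[4.36,0.09,0.25]]
```

View pics/w16.png

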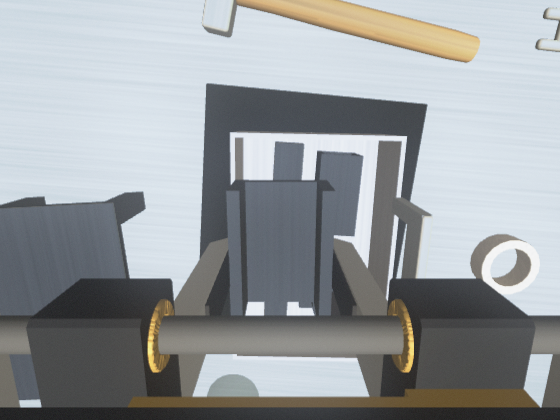

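Request:
jog_arm(turn=[[0.4,0,-0.1],[0.4,0,-0.1],[0.4,0,-0.1],[0,0,0],[0,0,0]], dp=[[4,0.1,0.1],[4.4,0.1,0.1],[4,0,0.1],[0.5,0,0],[0,0,0]], gripper=[1,1,1,1,1])

```text
clock: 41.7
eef_pos: [614.7, 202.2, 73.2]
eef_rot: [1.326, 1.563, -0.197]
wrist_force: [-0.1, -0.3, -1.8]
finger_gap: 49.5
```

```bash
python3 - <<'E'
from h import *
st();plan([((612,204,55),-86.6)],smax=4.5)
E
```

```text
t 41.7 p [614.7 202.2  73.2] jaw -87.3 x [ 0.008 -0.002 -1.   ] F [-0.1 -0.3 -1.8] M [-0.06  0.16 -0.01] gap 49.5 j [ 0.26  0.64  1.35 -0.    1.15  1.79]
rows 1
turn [[-0.7,0.1,-0.4]]
dp [[1.82,-0.28,-0.2]]
```

Open only slightly (to ~57 mm) before rising.

Request:
jog_arm(turn=[[0,0,0],[0,0,0],[0,0,0],[0,0,0],[0,0,0],[0,0,0],[0,0,0],[0,0,0]], dp=[[1.8,-0.3,-0.2],[0,0,0],[0,0,0],[0,0,0],[-1,0,0],[-5,0,0],[-6,0,0],[-3,0,0]], gripper=[1,1,0.38,0.38,0.38,0.3,0,0])

```text
clock: 42.7
eef_pos: [610.8, 204.3, 214.2]
eef_rot: [1.509, 1.558, -0.014]
wrist_force: [-0.4, -0.2, 0.1]
finger_gap: 82.3
```

```bash
python3 - <<'E'
from h import *
p,d=camera("wrist");cv2.imwrite("pics/w17.png",p[:,:,::-1])
st()
E
python3 parts.py 2>/dev/null
```

```text
t 42.75 p [611.6 204.5 217.8] jaw -87.3 x [ 0.017  0.001 -1.   ] F [ 0.4 -0.1  3.6] M [-0.05  0.12  0.04] gap 86.2 j [ 0.27  0.5   1.22 -0.    1.41  1.79]
stub mean [nan nan nan] rect [0. 0.] [0. 0.] 0.0 pca long nan [nan nan]
bar mean [nan nan nan] rect [0. 0.] [0. 0.] 0.0 pca long nan [nan nan]
channel mean [nan nan nan] rect [0. 0.] [0. 0.] 0.0 pca long nan [nan nan]
flat mean [nan nan nan] rect [0. 0.] [0. 0.] 0.0 pca long nan [nan nan]
angle mean [ 442.8 -201.5   44.6] rect [ 442.5 -203.8] [79.  6.] 88.9 pca long 89.7 [ 8. 78.]
boxsec mean [nan nan nan] rect [0. 0.] [0. 0.] 0.0 pca long nan [nan nan]
```

View pics/w17.png

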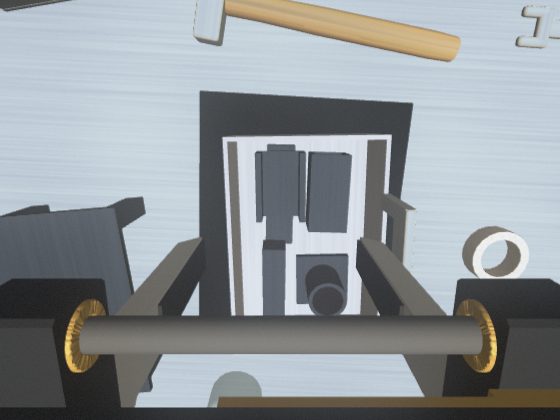

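```bash
python3 -c "
from h import *
plan([((560,40,215),-50),((442.7,-202.5,110),-0.5)],smax=5.5)
"
```

```text
rows 10
turn [[-9.3,0.1,-0.1],[-9.3,0.1,-0.1],[-9.3,0.0,-0.1],[-9.4,0.1,-0.2],[-8.2,-0.0,0.0],[-8.3,-0.0,-0.0],[-8.2,-0.0,-0.0],[-8.3,-0.0,-0.0],[-8.2,-0.0,-0.0],[-8.3,-0.0,-0.0]]
dp [[-0.13,-1.45,4.04],[-0.13,-2.08,3.75],[-0.14,-2.66,3.37],[-0.13,-3.17,2.89],[1.75,-4.1,1.84],[1.75,-4.32,1.24],[1.75,-4.45,0.6],[1.75,-4.49,-0.04],[1.75,-4.43,-0.69],[1.75,-4.29,-1.32]]
```

Request:
jog_arm(turn=[[-9.3,0,-0.1],[-9.3,0,-0.1],[-9.3,0,-0.1],[-9.3,0,-0.2],[-8.2,0,0],[-8.3,0,0],[-8.2,0,0],[-8.3,0,0]], dp=[[-0.5,-1.5,4],[-0.3,-2.1,3.8],[-0.2,-2.7,3.4],[0,-3.2,2.9],[1.7,-4.1,1.8],[1.7,-4.3,1.2],[1.7,-4.4,0.6],[1.7,-4.5,0]], gripper=[0,0,0,0,0,0,0,0])

```text
clock: 43.9
eef_pos: [477.9, -131.6, 142.6]
eef_rot: [-2.554, 1.557, -2.809]
wrist_force: [1.0, -0.1, -0.4]
finger_gap: 93.8
```

```bash
python3 parts.py 2>/dev/null | grep angle; python3 - <<'E'
from h import *
st();plan([((442.7,-202.5,100),-0.5)],smax=5.)
E
```

```text
angle mean [nan nan nan] rect [0. 0.] [0. 0.] 0.0 pca long nan [nan nan]
t 44.05 p [ 477.9 -131.7  142.6] jaw -15.1 x [-0.015 -0.004 -1.   ] F [-0.1  0.6  0.5] M [-0.08  0.07 -0.05] gap 93.8 j [-0.34  0.25  1.74 -0.01  1.17 -0.07]
rows 2
turn [[-7.3,-0.4,0.2],[-7.3,-0.4,0.2]]
dp [[2.17,-3.86,-0.75],[2.15,-3.74,-1.25]]
```

Request:
jog_arm(turn=[[-7.3,-0.4,0.2],[-7.2,-0.4,0.2],[0,0,0],[0,0,0]], dp=[[2,-3.8,-0.7],[1.8,-3.2,-1.1],[0,0,0],[0,0,0]], gripper=[0,0,0,0])

```text
clock: 44.55
eef_pos: [446.5, -195.4, 103.9]
eef_rot: [1.64, 1.569, 1.631]
wrist_force: [0.2, 0.3, -0.1]
finger_gap: 94.3
```

```bash
python3 - <<'E'
from h import *
st();c=calibration("wrist")
p,d=camera("wrist");cv2.imwrite("pics/w18.png",p[:,:,::-1])
W=cloud("wrist",d,c);z=W[:,:,2];m=(z>36)&(z<52);m[290:]=0
n,l,s,cc=cv2.connectedComponentsWithStats(m.astype(np.uint8))
for i in range(1,n):
    if s[i,4]>100:
        q=W[l==i];print(s[i],np.round(cc[i]),cv2.minAreaRect(q[:,:2].astype(np.float32)))
plan([((442.7,-202.5,14),-0.5)],smax=4)
E
```

```text
t 44.55 p [ 446.5 -195.4  103.9] jaw -0.5 x [-0.     0.002 -1.   ] F [ 0.2  0.3 -0.1] M [-0.06  0.02  0.01] gap 94.3 j [-0.49  0.28  1.81  0.    1.06 -0.48]
[ 270  176   13  110 1215] [276. 230.] ((443.5037536621094, -203.72015380859375), (8.003290176391602, 80.80144500732422), 0.2366776317358017)
rows 3
turn [[0.0,-0.0,-0.0],[0.0,-0.0,-0.1],[0.1,-0.0,-0.0]]
dp [[2.99,-0.25,-0.12],[3.0,-0.24,-0.12],[2.99,-0.24,-0.13]]
```

View pics/w18.png

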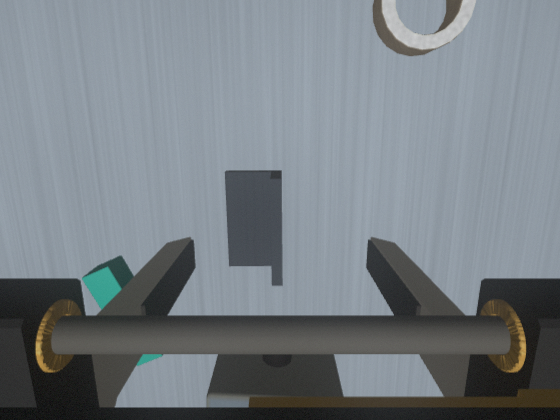

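Request:
jog_arm(turn=[[0,0,0],[0,0,0],[0,0,0],[0,0,0],[0,0,0]], dp=[[2.8,-0.3,-0.1],[2.8,-0.3,-0.1],[2.5,-0.2,-0.1],[0,0,0],[0,0,0]], gripper=[0.4,0.6,0.6,0.6,0.6])

```text
clock: 45.22
eef_pos: [448.0, -199.8, 24.3]
eef_rot: [-0.077, 1.566, -0.086]
wrist_force: [0.6, -0.1, 0.4]
finger_gap: 47.3
```

```bash
python3 - <<'E'
from h import *
st();plan([((443.3,-203,14),-0.5)],smax=4)
E
```

```text
t 45.23 p [ 448.  -199.8   24.3] jaw -0.5 x [ 0.005 -0.    -1.   ] F [ 0.6 -0.1  0.4] M [-0.08  0.05 -0.04] gap 47.3 j [-0.5   0.41  1.85  0.    0.88 -0.49]
rows 1
turn [[-0.0,0.3,0.0]]
dp [[1.03,-0.32,-0.47]]
```

Request:
jog_arm(turn=[[0,0.3,0],[0,0,0],[0,0,0],[0,0,0],[0,0,0],[0,0,0],[0,0,0],[0,0,0]], dp=[[0.9,-0.3,-0.5],[0,0,0],[0,0,0],[0,0,0],[0,0,0],[0,0,0],[0,0,0],[0,0,0]], gripper=[0.6,0.6,1,1,1,1,1,1])

```text
clock: 46.22
eef_pos: [443.9, -203.2, 17.1]
eef_rot: [-0.713, 1.567, -0.722]
wrist_force: [-0.3, -0.4, -0.6]
finger_gap: 8.0
```

```bash
python3 - <<'E'
from h import *
st();plan([((450,-150,150),5),((480,0,210),40),((508,214,200),93.4)],smax=5.2)
E
```

```text
t 46.23 p [ 443.9 -203.2   17.1] jaw -0.5 x [ 0.002 -0.002 -1.   ] F [-0.3 -0.4 -0.6] M [-0.09  0.13  0.01] gap 8.0 j [-0.5   0.42  1.86 -0.    0.86 -0.49]
rows 13
turn [[-1.8,0.0,0.0],[-1.9,0.1,0.1],[-1.8,0.0,0.0],[-8.8,0.0,0.0],[-8.7,0.0,0.0],[-8.8,0.0,0.0],[-8.7,0.0,0.0],[-8.9,-0.0,0.0],[-8.9,-0.0,0.0],[-8.9,-0.0,0.0],[-8.9,-0.0,0.0],[-8.9,-0.0,0.0],[-8.9,-0.0,0.0]]
dp [[-4.43,1.77,0.2],[-4.44,1.76,0.25],[-4.43,1.75,0.31],[-1.5,3.67,1.07],[-1.5,3.46,1.62],[-1.5,3.18,2.13],[-1.51,2.82,2.59],[0.17,2.43,2.65],[0.16,2.0,2.99],[0.17,1.51,3.27],[0.16,0.98,3.46],[0.17,0.44,3.57],[0.16,-0.12,3.59]]
```

Request:
jog_arm(turn=[[0,0,0],[-1.8,0,0],[-1.8,0,0],[-1.8,0,0],[-8.7,0,0],[-8.7,0,0],[-8.7,0,0],[-8.7,0,0]], dp=[[-3,0,0],[-4.5,1.8,0.2],[-4.5,1.8,0.3],[-4,1.8,0.3],[-2,3.7,1.1],[-1,3.5,1.6],[-1,3.2,2.1],[-1,2.8,2.6]], gripper=[1,1,1,1,1,1,1,1])

```text
clock: 47.22
eef_pos: [478.0, 7.4, 230.6]
eef_rot: [1.947, 1.566, 2.656]
wrist_force: [-0.1, -0.0, -3.3]
finger_gap: 7.2
```

```bash
python3 - <<'E'
from h import *
st();plan([((508,216,200),93.4)],smax=5.2,tmax=9)
E
```

```text
t 47.23 p [478.    7.4 230.6] jaw 40.6 x [-0.004  0.002 -1.   ] F [-0.1 -0.  -3.3] M [ 0.03  0.03 -0.05] gap 7.2 j [-0.06  0.12  1.68  0.    1.35 -0.77]
rows 6
turn [[-8.8,0.0,-0.0],[-8.8,0.0,-0.1],[-8.8,0.0,-0.0],[-8.8,0.0,-0.0],[-8.8,0.0,-0.1],[-8.8,0.0,-0.0]]
dp [[0.51,2.31,2.64],[0.52,1.88,2.97],[0.51,1.41,3.22],[0.51,0.9,3.39],[0.51,0.36,3.49],[0.52,-0.17,3.51]]
```

Request:
jog_arm(turn=[[-8.8,0,0],[-8.8,0,0],[-8.8,0,0],[-8.8,0,0],[-8.8,0,0],[-8.4,0,0],[0,0,0]], dp=[[0,2.3,2.6],[0,1.9,3],[0.2,1.4,3.2],[0.5,0.9,3.4],[1,0.4,3.4],[1,-0.1,2.8],[0,0,0]], gripper=[1,1,1,1,1,1,1])

```text
clock: 48.1
eef_pos: [501.6, 217.4, 200.2]
eef_rot: [1.35, 1.561, 3.008]
wrist_force: [-0.2, -0.7, -5.5]
finger_gap: 7.5
```

```bash
python3 - <<'E'
from h import *
st();plan([((508,216,90),93.4)],smax=4.2)
p,d=camera("wrist");cv2.imwrite("pics/w19.png",p[:,:,::-1])
E
```

```text
t 48.1 p [501.6 217.4 200.2] jaw 95.0 x [-0.009  0.001 -1.   ] F [-0.2 -0.7 -5.5] M [ 0.01  0.02 -0.02] gap 7.5 j [ 0.34  0.3   1.53  0.    1.32 -1.32]
rows 3
turn [[0.5,0.0,-0.2],[0.6,0.1,-0.2],[0.5,0.0,-0.1]]
dp [[3.67,-0.24,-0.07],[3.67,-0.23,-0.07],[3.68,-0.22,-0.06]]
```

View pics/w19.png

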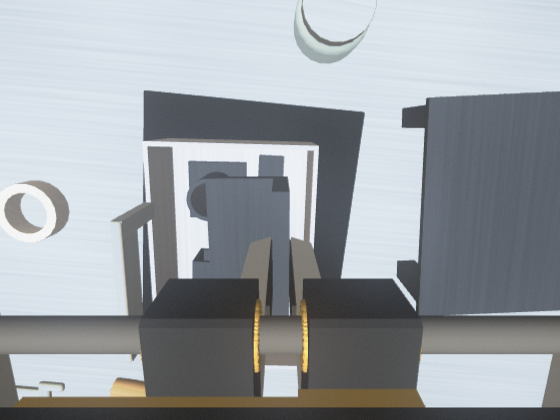

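```bash
python3 - <<'E'
from h import *
c=calibration("wrist");p,d=camera("wrist");W=cloud("wrist",d,c);z=W[:,:,2]
def b(m,u0,v0,u1,v1):
    k=np.zeros_like(m);k[v0:v1,u0:u1]=m[v0:v1,u0:u1];q=W[k];print(len(q),np.round(np.percentile(q,[2,50,98],axis=0)))
b((z>58)&(z<72),180,155,215,260)
b((z>25)&(z<40),245,150,300,180)
b((z>150)&(z<235),195,165,300,240)
E
```

```text
602 [[489. 132.  65.]
 [506. 141.  66.]
 [524. 148.  68.]]
537 [[463. 193.  32.]
 [473. 205.  34.]
 [483. 217.  36.]]
5303 [[462. 174. 190.]
 [477. 196. 193.]
 [498. 217. 231.]]
```

Request:
jog_arm(turn=[[0.5,0,-0.2],[0.5,0,-0.2],[0.5,0,-0.1],[0,0,0],[0,0,0]], dp=[[3.5,-0.3,0.1],[3.8,-0.2,0.1],[3.5,-0.1,0.1],[0.5,0,0],[0,0,0]], gripper=[1,1,1,1,1])

```text
clock: 48.82
eef_pos: [509.6, 215.6, 89.3]
eef_rot: [-1.122, 1.564, 0.491]
wrist_force: [0.2, -1.1, -3.4]
finger_gap: 7.7
```

```bash
python3 - <<'E'
from h import *
st();plan([((508,219,55),93.4)],smax=4.2)
E
```

```text
t 48.83 p [509.6 215.6  89.3] jaw 92.4 x [ 0.006  0.003 -1.   ] F [ 0.2 -1.1 -3.4] M [ 0.04  0.02 -0.05] gap 7.7 j [ 0.33  0.43  1.64  0.    1.07 -1.28]
rows 1
turn [[-1.0,0.2,0.4]]
dp [[3.43,0.16,0.34]]
```

Request:
jog_arm(turn=[[-0.5,0.2,0.3],[0,0,0],[0,0,0],[0,0,0]], dp=[[0.6,0.1,0.4],[2,0,0.2],[0.5,0,0],[0,0,0]], gripper=[1,1,1,1])

```text
clock: 49.32
eef_pos: [510.5, 222.5, 62.0]
eef_rot: [-1.417, 1.564, 0.205]
wrist_force: [0.3, 0.4, -4.7]
finger_gap: 7.8
```

```bash
python3 - <<'E'
from h import *
st();plan([((508,219,55),93.4)],smax=4.2)
E
```

```text
t 49.33 p [510.5 222.5  62. ] jaw 93.0 x [ 0.007  0.001 -1.   ] F [ 0.3  0.4 -4.7] M [ 0.03 -0.03 -0.02] gap 7.8 j [ 0.35  0.47  1.65 -0.    1.02 -1.28]
rows 1
turn [[-0.4,0.1,0.4]]
dp [[0.7,0.27,-0.34]]
```

Lower a touch, release slightly (to ~18 mm), rise.

Request:
jog_arm(turn=[[0,0,0],[0,0,0],[0,0,0],[0,0,0],[0,0,0],[0,0,0],[0,0,0],[0,0,0]], dp=[[0.6,0.2,-0.3],[0,0,0],[0,0,0],[0,0,0],[-1,0,0],[-5,0,0],[-6,0,0],[-3,0,0]], gripper=[1,1,0.8,0.8,0.8,0.8,0.3,0])

```text
clock: 50.32
eef_pos: [507.8, 219.4, 214.8]
eef_rot: [-1.298, 1.559, 0.325]
wrist_force: [-0.5, 0.3, -1.0]
finger_gap: 35.6
```

```bash
python3 - <<'E'
from h import *
st()
p,d=camera("wrist");cv2.imwrite("pics/w20.png",p[:,:,::-1])
p,d=camera("top");crop(p,60,100,370,220,2.1,"t20.png")
E
```

```text
t 50.33 p [507.8 219.4 214.8] jaw 93.0 x [ 0.011  0.004 -1.   ] F [-0.5  0.3 -1. ] M [ 0.04  0.07 -0.03] gap 35.6 j [ 0.34  0.29  1.51 -0.    1.33 -1.28]
```

View pics/w20.png

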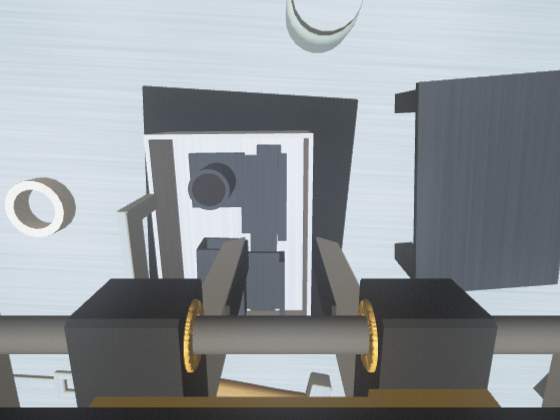

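View pics/t20.png

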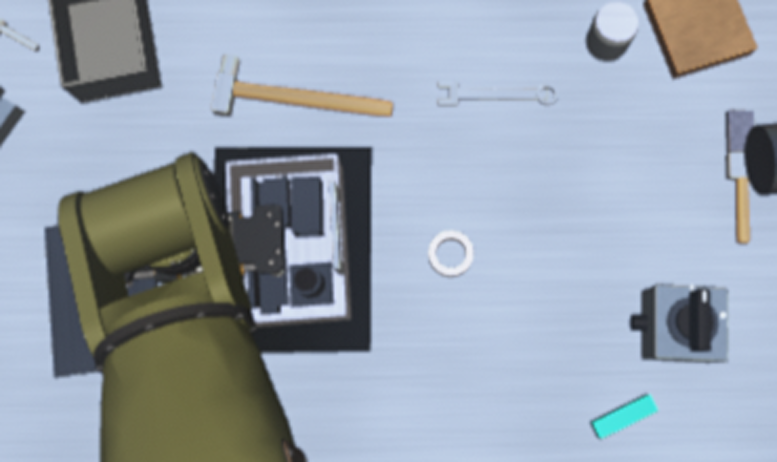

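```bash
python3 -c "
from h import *
plan([((500,60,270),92),((439,-366,240),89.3)],smax=5.6)
"
```

```text
rows 12
turn [[0.2,0.1,0.2],[0.3,0.0,0.2],[0.2,0.1,0.2],[0.3,0.0,0.2],[0.3,0.0,-0.0],[0.3,0.0,-0.0],[0.3,0.0,-0.0],[0.4,0.0,-0.0],[0.3,0.0,-0.0],[0.4,0.0,-0.0],[0.3,0.0,-0.0],[0.4,0.0,-0.0]]
dp [[-1.39,0.4,-3.97],[-1.38,0.39,-3.97],[-1.38,0.37,-3.97],[-1.38,0.36,-3.98],[0.37,0.94,-5.3],[0.37,0.92,-5.3],[0.37,0.89,-5.31],[0.37,0.86,-5.31],[0.37,0.83,-5.31],[0.38,0.8,-5.32],[0.37,0.76,-5.33],[0.38,0.73,-5.32]]
```

Request:
jog_arm(turn=[[0.2,0,0.2],[0.2,0,0.2],[0.2,0,0.2],[0.3,0,0.2],[0.3,0,0],[0.3,0,0],[0.3,0,0],[0.3,0,0]], dp=[[-2,0.4,-4],[-1.5,0.4,-4],[-1.2,0.4,-4],[-1,0.4,-4],[0.3,0.9,-5.3],[0.3,0.9,-5.3],[0.3,0.9,-5.3],[0.3,0.9,-5.3]], gripper=[0,0,0,0,0,0,0,0])

```text
clock: 51.42
eef_pos: [466.3, -163.0, 255.9]
eef_rot: [1.056, 1.563, 2.647]
wrist_force: [0.1, 0.4, 0.3]
finger_gap: 94.1
```

```bash
python3 -c "
from h import *
st();plan([((439,-366,230),89.3)],smax=5.6)
"
```

```text
t 51.42 p [ 466.3 -163.   255.9] jaw 91.1 x [-0.007  0.004 -1.   ] F [0.1 0.4 0.3] M [-0.03 -0.02 -0.04] gap 94.1 j [-0.41  0.14  1.6   0.    1.41 -2.  ]
rows 4
turn [[0.5,0.1,-0.1],[0.4,0.0,-0.1],[0.5,0.1,-0.1],[0.4,0.0,-0.1]]
dp [[0.63,0.78,-5.06],[0.64,0.73,-5.07],[0.64,0.7,-5.08],[0.66,0.65,-5.07]]
```

Request:
jog_arm(turn=[[0.5,0,0],[0.4,0,0],[0.4,0,-0.1],[0.4,0,-0.1],[0,0,0],[0,0,0]], dp=[[0.6,0.8,-5],[0.6,0.7,-5],[0.6,0.7,-5],[0.6,0.6,-4.4],[0,0,0],[0,0,0]], gripper=[0,0,0,0,0,0])

```text
clock: 52.18
eef_pos: [435.0, -365.3, 225.7]
eef_rot: [0.82, 1.559, 2.375]
wrist_force: [0.5, 0.6, 0.3]
finger_gap: 94.1
```

```bash
python3 - <<'E'
from h import *
st();plan([((439,-366,94),89.3)],smax=4.6)
c=calibration("wrist");p,d=camera("wrist");cv2.imwrite("pics/w21.png",p[:,:,::-1])
W=cloud("wrist",d,c);z=W[:,:,2];m=(z>118)&(z<134);m[270:]=0
n,l,s,cc=cv2.connectedComponentsWithStats(m.astype(np.uint8))
for i in range(1,n):
    if s[i,4]>100:
        q=W[l==i];print(s[i],cv2.minAreaRect(q[:,:2].astype(np.float32)))
E
```

```text
t 52.17 p [ 435.  -365.3  225.7] jaw 89.1 x [-0.008  0.008 -1.   ] F [0.5 0.6 0.3] M [0.04 0.03 0.01] gap 94.1 j [-0.76  0.33  1.43  0.    1.39 -2.32]
rows 3
turn [[-0.1,0.1,-0.2],[-0.1,0.2,-0.1],[-0.0,0.1,-0.2]]
dp [[4.39,-0.17,-0.06],[4.39,-0.16,-0.05],[4.39,-0.14,-0.03]]
[  0  85  64  64 822] ((364.95245361328125, -559.6122436523438), (25.273717880249023, 66.32532501220703), 48.81387710571289)
[ 267  165   26   94 1994] ((438.7344055175781, -365.9017028808594), (18.0075740814209, 80.24026489257812), 86.31629943847656)
```

View pics/w21.png

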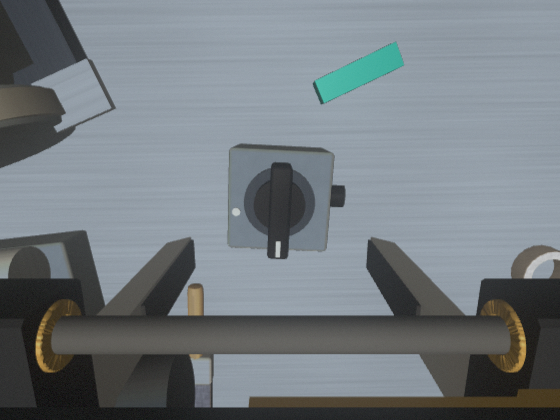

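Request:
jog_arm(turn=[[0.3,0.1,-0.2],[0.3,0.2,-0.1],[0.2,0.1,-0.2],[0,0,0],[0,0,0]], dp=[[4.3,-0.1,-0.1],[4.3,-0.1,-0.1],[4,-0.1,0],[0.3,0,0],[0,0,0]], gripper=[0,0,0.3,0.5,0.6])

```text
clock: 52.85
eef_pos: [440.3, -362.9, 97.2]
eef_rot: [-2.133, 1.565, -0.586]
wrist_force: [-0.4, -0.5, 0.9]
finger_gap: 67.5
```

```bash
python3 - <<'E'
from h import *
st();plan([((438.9,-366,94),88)],smax=4.6)
E
```

```text
t 52.85 p [ 440.3 -362.9   97.2] jaw 88.6 x [ 0.004 -0.003 -1.   ] F [-0.4 -0.5  0.9] M [-0.04  0.01  0.02] gap 67.5 j [-0.75  0.45  1.58  0.    1.11 -2.3 ]
rows 1
turn [[0.6,-0.2,0.3]]
dp [[0.32,0.14,-0.31]]
```

Request:
jog_arm(turn=[[0.6,0,0],[0,0,0],[0,0,0],[0,0,0],[0,0,0],[0,0,0],[0,0,0],[0,0,0]], dp=[[0.3,0.1,-0.3],[0,0,0],[0,0,0],[0,0,0],[0,0,0],[0,0,0],[0,0,0],[0,0,0]], gripper=[0.6,1,1,1,1,1,1,1])

```text
clock: 53.85
eef_pos: [440.6, -365.7, 98.1]
eef_rot: [-1.953, 1.562, -0.418]
wrist_force: [-1.2, 1.1, 1.6]
finger_gap: 17.5
```

```bash
python3 - <<'E'
from h import *
st()
E
```

```text
t 53.85 p [ 440.6 -365.7   98.1] jaw 88.0 x [ 0.008 -0.004 -1.   ] F [-1.2  1.1  1.6] M [ 0.34 -0.02 -0.42] gap 17.5 j [-0.76  0.45  1.58  0.    1.11 -2.29]
```

Request:
jog_arm(turn=[[9.4,0,0],[9.4,0,0],[9.4,0,0],[9.4,0,0],[9.4,0,0],[9.4,0,0],[9.4,0,0],[8.5,0,0]], dp=[[0,0,0],[0,0,0],[0,0,0],[0,0,0],[0,0,0],[0,0,0],[0,0,0],[0,0,0]], gripper=[1,1,1,1,1,1,1,1])

```text
clock: 54.85
eef_pos: [439.2, -367.2, 98.1]
eef_rot: [-1.248, 1.562, -1.045]
wrist_force: [-0.6, 1.6, 1.0]
finger_gap: 17.2
```

```bash
python3 - <<'E'
from h import *
st()
E
```

```text
t 54.85 p [ 439.2 -367.2   98.1] jaw 11.6 x [ 0.004 -0.007 -1.   ] F [-0.6  1.6  1. ] M [0.11 0.49 0.39] gap 17.2 j [-0.76  0.45  1.57 -0.    1.11 -0.96]
```

Request:
jog_arm(turn=[[3,0,0],[1,0,0]], dp=[[0,0,0],[0,0,0]], gripper=[1,1])

```text
clock: 55.1
eef_pos: [439.3, -367.6, 98.2]
eef_rot: [-1.291, 1.561, -1.158]
wrist_force: [1.4, -2.2, -1.8]
finger_gap: 18.3
```

```bash
python3 - <<'E'
from h import *
st()
E
```

```text
t 55.1 p [ 439.3 -367.6   98.2] jaw 7.6 x [ 0.004 -0.009 -1.   ] F [ 1.4 -2.2 -1.8] M [-0.37 -0.04  1.15] gap 18.3 j [-0.76  0.45  1.57 -0.    1.11 -0.89]
```

Firmly on the stop (1.15 N m). Open, rise, retreat.

Request:
jog_arm(turn=[[-3,0,0],[0,0,0],[0,0,0],[0,0,0],[0,0,0],[0,0,0],[0,0,0],[0,0,0]], dp=[[0,0,0],[0,0,0],[0,0,0],[0,0,0],[-1,0,0],[-5,0,0],[-6,0,0],[-4,0,0]], gripper=[0.9,0,0,0,0,0,0,0])

```text
clock: 56.1
eef_pos: [437.6, -365.4, 261.8]
eef_rot: [-1.73, 1.565, -1.546]
wrist_force: [-0.1, 0.6, 0.1]
finger_gap: 84.4
```

Request:
jog_arm(turn=[[0,0,0],[0,0,0],[0,0,0],[0,0,0]], dp=[[0,0,-4],[0,0,-4],[0,0,-2],[0,0,0]], gripper=[0,0,0,0])

```text
clock: 56.6
eef_pos: [337.8, -384.6, 268.1]
eef_rot: [-1.274, 1.557, -1.089]
wrist_force: [0.8, 0.2, -0.5]
finger_gap: 93.5
```

```bash
python3 - <<'E'
from h import *
st()
p,d=camera("top");W=cloud("top",d);crop(p,100,110,330,210,2.4,"t21.png");z=W[:,:,2]
def comp(m,box,tag):
    x0,y0,x1,y1=box;k=np.zeros_like(m);k[y0:y1,x0:x1]=m[y0:y1,x0:x1];q=W[k]
    print(tag,len(q),cv2.minAreaRect(q[:,:2].astype(np.float32)) if len(q) else "")
comp((z>118)&(z<135),(355,225,415,280),"iso")
comp((z>72)&(z<85),(155,165,245,270),"rim")
comp((z>136)&(z<150),(155,165,245,270),"handle")
p,d=camera("scene");crop(p,180,130,270,200,2.9,"s21.png")
E
```

```text
t 56.6 p [ 337.8 -384.6  268.1] jaw 10.6 x [ 0.006 -0.012 -1.   ] F [ 0.8  0.2 -0.5] M [-0.16  0.02  0.02] gap 93.5 j [-0.92  0.16  1.54 -0.    1.42 -1.1 ]
iso 201 ((439.09521484375, -365.77490234375), (17.876558303833008, 79.05695343017578), 11.571165084838867)
rim 503 ((563.02880859375, 176.3612060546875), (221.36007690429688, 151.00857543945312), 3.328911542892456)
handle 137 ((566.71875, 103.17224884033203), (113.7348861694336, 8.32901382446289), 3.146420478820801)
```

View pics/t21.png

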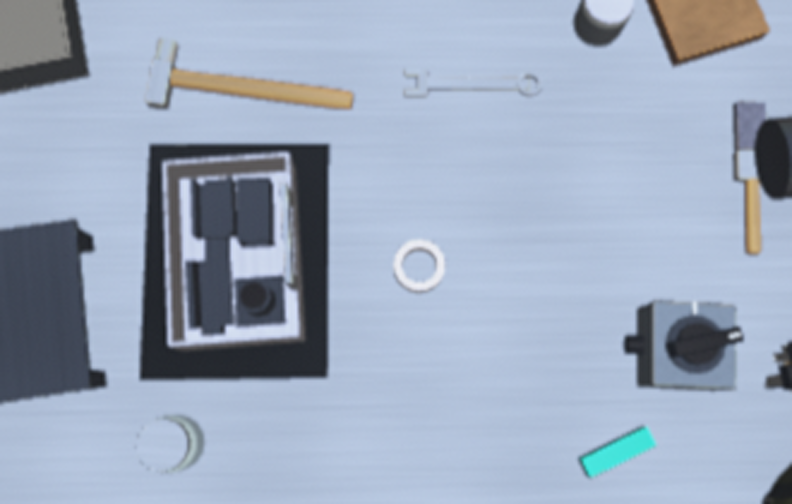

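View pics/s21.png

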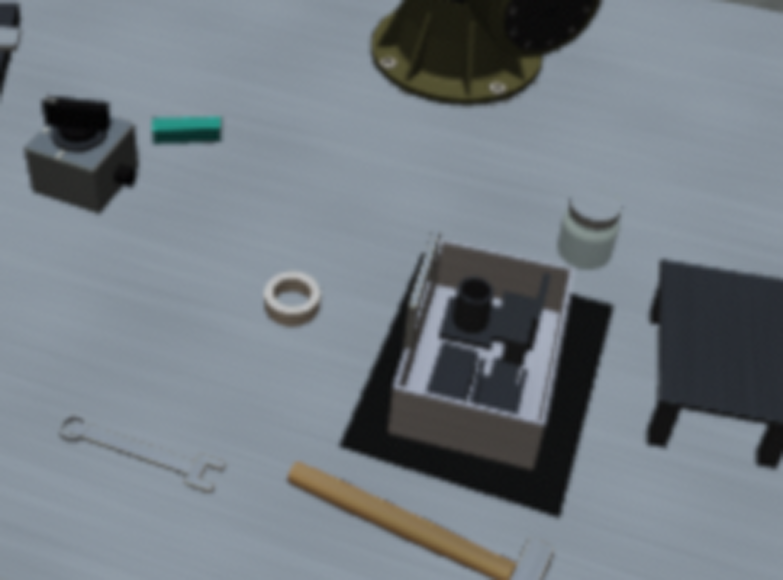

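```bash
python3 - <<'E'
from h import *
from cell import order
print(np.round(manip.read_state()["qd"],3))
print(order.sign_off())
E
```

```text
[ 0.013  0.012 -0.003 -0.001 -0.004 -0.001]
the job is handed in; nothing more can be done
None
```

The job is done and handed in at about 57 s on the robot's clock. I turned the isolator off, moved the pan by its handle from the stand to the mat, put all six offcuts in it and turned the isolator back on. The turquoise bar, tools, tape and jar were left alone.

**Last checks:**
- **Isolator:** it was pressed onto its ON stop with about 1.15 N m. The handle measured 74.7° (1.30 rad) from where it stood at OFF.
- **Pan:** it stands flat, with its centre about 3 mm from the mat's centre.
- **Offcuts:** the final pictures show all six inside the pan walls. The channel lies on the flat and the angle rests on the bar. Only the turquoise bar was left on the bench.
- **Robot:** the gripper was open and clear of everything, with the arm nearly still.

I saw no grip slip and no offcut knocked aside. One measurement disagreed slightly: the ON angle now reads about 2.5° further clockwise than at the start.

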